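# Find the full screw carton and clamp it in the station

### The job

One of the identical closed screw cartons on the bench is still full and the rest are empty; you can tell only by lifting them. Loosen the clamp knob, slide the stop right back to open the screw station and set the full carton squarely in the middle of the bay with its long sides towards the end block and the stop; then slide the stop up snug, so that the carton is held against the end block, and turn the knob tight again. Every empty carton goes into the low wooden crate; do not knock the glue bottle about.

Things in the scene. Friction and masses are not known exactly. Their poses are not given: they have to be found in the camera images.
- box_a: closed brown carton with pale tape round it, 80 (its x) x 48 (its y) x 46 mm (its z), z up; origin at its centre. box_a to box_e look the same; exactly one is full (0.5 to 0.7 kg), the others are empty (60 to 130 g). Four or five are present: an absent one reads None from the start
- box_b: another such carton (80 x 48 x 46 mm, origin at its centre), full or empty, or absent
- box_c: another such carton (80 x 48 x 46 mm, origin at its centre), full or empty, or absent
- box_d: another such carton (80 x 48 x 46 mm, origin at its centre), full or empty, or absent
- box_e: another such carton (80 x 48 x 46 mm, origin at its centre), full or empty, or absent
- dock: screw station fixed to the bench, 185 mm along its y (sliding direction); origin under the bay's centre line, mid-length. Base plate top 8 mm up. Beyond the bay (x 67 to 103 mm) a rail 28 mm high. Wooden end block at the +y end, face at y = 67, x -60 to 45, top 48 mm up; facing it a steel stop plate 14 mm thick, x -60 to 45, top 46 mm up, on a 40 mm long carriage (top 50 mm up) on the rail
- end_face (a point): centre of the end block's face that looks into the bay, 30 mm above the bench; axes as the dock's
- stop_face (a point): centre of the sliding stop plate's face that looks into the bay (towards the end block, the dock's +y), 30 mm above the bench; at the dock's x = 0; axes as the dock's
- stop (a joint): slide of the stop in m, 0 to 0.090; it grows as the stop moves away from the end block (towards the dock's -y). The gap between end block and stop is 25 mm + this value: 115 mm fully open, 48 mm (0.023) when snug on a carton. Knob loose: moves at about 2 N, stays where left, may be dragged by the knob or pushed. Knob tight: locked
- knob_grip (a point): middle of the clamp knob's grip, on its axis, on top of the carriage; at the dock's x = 85 mm, 20 mm further to -y than stop_face, 72 mm above the bench. The knob is a black bar 52 mm long (this point's x, which turns with it), 14 mm thick (y), 28 mm tall (14 up and down from here); carriage top 22 mm below; can be pinched from above across the 14 mm
- clamp (a joint): angle of the clamp knob in rad: 0 fully tight (bar along the dock's x), 1.3 fully loose. Loosens counterclockwise seen from above. Below about 0.5 its screw grips the rail, harder towards 0 (turning it takes about 0.15 N m); it stays where it is left
- crate: low open plywood crate for empties, fixed to the bench, 212 (x) x 232 (y) x 45 mm tall, walls and floor 6 mm; origin at the centre of its underside. Four cartons fit side by side (2 x 2, their long sides along the crate's x)
- glue: white glue bottle, 54 mm in diameter and 120 mm tall, standing on the bench; origin at the centre of its underside; a bystander
- pan (a joint): sprung steel floor plate of the bay (dock x -52 to 43 mm, y -34 to 66 mm): how far it has sunk, 0 (top 12 mm above the bench) to 0.004 m (top 8 mm up, level with the base plate). It starts to sink under about 2 N and is down at 4 N, so the full carton sinks it and an empty one does not
Things that resemble listed ones, but are neither listed nor needed, are in the scene too. Leave any purple look-alike of the box_d alone.

How it is judged:
By the outcome, as a careful person would: the job done as asked, in the order asked, and still so for the second after the job is handed in, with the robot touching nothing.
Of box_a, box_d, box_e only 2 to 3 are there at a start; the rules pass over those that are not, and their reading is None.
At some moment in a run one of box_a, box_b, box_c, box_d, box_e may be knocked a few centimetres aside while the robot is not near it.
Once in a run the grip may slacken for a moment while it holds something.
It also fails if it takes over 208 s, if anything falls off the work surface, if the arm or the gripper's body presses on something with over 40 N, if the wrist force passes 120 N, or if a joint passes its speed limit or range.

### The arm

A 6-joint arm with a two-finger parallel gripper is mounted at the origin on the work surface. World frame = base frame: x ahead of the robot, y to its left, z up, the work surface at z = 0. Lengths are in m, angles in rad, forces in N, time in s.
With the tool pointing down it reaches from about 0.35 to 0.775 m from the base axis. Payload 7.3 kg.
Tool frame: the origin (TCP) lies at the very end of the fingers, on their centre line; the grasp point (between the pads) lies 19 mm behind it (robot.pinch_z is the distance from the TCP to the grasp point, in m); z points along the fingers, y is the line along which they close (so a half turn about z gives the same grasp; the last joint's range is limited). The gripper opens to 92 mm and grips with 3 to 60 N. Pads are 19 mm wide; open, the fingers measure 130 mm over their backs; the gripper's body (75 mm by 190 mm) begins 47 mm behind the grasp point.
Start: joints at [-1.4, 0.342, 1.524, -0, 1.275, -0.146], TCP at [0.164, -0.499, 0.227] pointing down, gripper open.
Joint ranges: [-2.53, 2.53], [-0.77, 2.02], [0.04, 2.7], [-1, 4.14], [0.28, 2.66], [-3.11, 3.11]. Speed limits (rad/s): [2.57, 2.57, 3.14, 3.14, 3.14, 3.14].

### API

Orientations are given as [roll, pitch, yaw] about the fixed x, y, z axes, in that order (R = Rz(yaw) Ry(pitch) Rx(roll)).
In Python, from cell import robot gives the robot as it stands.
- The arm moves only by the tool move_arm, never from a script. Its argument "motion" is a list of rows, each a list of 6 numbers: the shift along the tool's x, y, z in units of 0.1 m (1.0 is 0.1 m), then the turn, a rotation vector about the tool's x, y, z in units of pi rad (1.0 is pi rad). In form: [[dx, dy, dz, rx, ry, rz], ...]. A call has 1 to 12 rows; each row is the pose to reach, as a shift and turn from the pose commanded when the call began, along the tool's axes at that moment, turning the shorter way round; what a row does not reach only later rows make up. A row lasts 1/8 s, in which the tool goes at most 62.5 mm and 10.7 degrees, less where a joint would pass 70% of its speed; a pose out of reach is approached as far as the arm can. A call with a number of a shift or a turn outside -1 to 1 is refused whole. A call with a gripper value outside its range is refused whole. "fingers" is the opening, from -1 (shut) to 1 (fully open), set as the call begins (left out, the last holds). The fingers move at their own pace and stop on an object; "newtons" is the grip in N (left out, the last holds). Time passes only in rows, so rows that repeat a pose let the fingers close. It gives the time, the measured TCP pose, the force, the opening and the grip force at its end, in the units of the state.
- robot.observe(): the state, without advancing time (a new reading comes with each control period).
- robot.read_camera(name): name is "side" or "top" or "wrist"; returns a dict with "image" (480x640x3 uint8, red, green, blue), "range_z" (480x640 float32, m along the optical axis (not along the pixel's ray), 0 where there is no reading), "vfov" (degrees; the focal length in pixels is half the picture's height over the tangent of half this angle, whatever the lens; pixels are square), "cx", "cy" (the principal point, pixels), "k1" (the pictures are not rectified: a ray, as slopes to the right and down, at radius r is drawn at 1 + k1 r^2 times it, then the intrinsics apply), "extrinsics" (4x4, takes a point from camera to world coordinates); the wrist camera has in their place "hand_eye" (4x4, takes a point from camera to tool coordinates, whose origin is the TCP and whose axes are the flange's). Camera axes: x right, y up, looking along -z (the intrinsics and any distortion apply to the point x, -y, -z); pixel columns grow to the right and rows downward; lengths in m; the calibration is good to about 2 mm. A picture is of the moment at which its call begins: read the wrist's pose just before it.
- robot.hand_in(): hands the job in; it is judged then, once.
The state is a dict: "time": time; "qpos": joint angles; "qvel": joint speeds; "joint_efforts": joint torques, N m; "tool_pos": TCP position; "tool_rot": TCP orientation; "contact_force": force on the tool from outside, world axes, zero at the start; "torque": the same for the moment, N m; "opening": finger opening in m; "grip_force": force on a finger pad.
Only numpy, scipy, OpenCV 4.12 (cv2) and the standard library are available. Lean on these libraries where they do the work, as an engineer would, in place of code of your own. Each camera call takes 0.05 s, during which the arm holds its last target. There are 200 camera calls.

## Working session

There is one attempt and no reset: what is moved stays moved. The work goes in short steps, Python scripts to look and compute and a tool call to move; the robot and the scene stay as the last step left them, time stands still between calls to the robot, and variables do not carry over. Pictures are saved under pics/ and viewed, at most 14 in all, crops included, and the job is handed in when it is done.

Besides the shell and the picture viewer there is one more tool, called after "Emit:" in YAML: its name, and indented under it one key for each argument. move_arm: Moves the arm, as the interface text tells. Shifts and turns lie within -1 to 1; 1 stands for 0.1 m of shift or pi rad of turn. Its arguments: {"type":"object","properties":{"motion":{"type":"array"},"fingers":{"type":"number"},"newtons":{"type":"number"}},"required":["motion"]}

```bash
mkdir -p pics; ls
cat > h.py <<'E'
import numpy as np,cv2
from cell import robot
from scipy.spatial.transform import Rotation as R
def cam(n):
    s=robot.observe(); c=robot.read_camera(n)
    if 'extrinsics' in c: T=np.array(c['extrinsics'])
    else:
        W=np.eye(4);W[:3,:3]=R.from_euler('xyz',s['tool_rot']).as_matrix();W[:3,3]=s['tool_pos'];T=W@np.array(c['hand_eye'])
    c['T']=T;c['f']=240/np.tan(np.radians(c['vfov'])/2);return c
def rays(c,uv):
    uv=np.asarray(uv,float).reshape(-1,1,2);K=np.array([[c['f'],0,c['cx']],[0,c['f'],c['cy']],[0,0,1]])
    p=cv2.undistortPoints(uv,K,np.array([c['k1'],0,0,0.]),None).reshape(-1,2)
    return np.c_[p[:,0],-p[:,1],-np.ones(len(p))]
def onz(c,uv,z):
    d=rays(c,uv)@c['T'][:3,:3].T;o=c['T'][:3,3];return o+d*((z-o[2])/d[:,2])[:,None]
def cloud(c):
    v,u=np.mgrid[:480,:640];P=rays(c,np.c_[u.ravel(),v.ravel()])*c['range_z'].reshape(-1,1)
    return (P@c['T'][:3,:3].T+c['T'][:3,3]).reshape(480,640,3)
def save(c,n): cv2.imwrite('pics/'+n,c['image'][:,:,::-1])
E
python3 - <<'E'
from h import *
print(robot.observe())
for n in ['top','side']:
    c=cam(n);save(c,n+'0.png');print(n,c['T'].round(3),c['vfov'],c['k1'])
    np.save(n+'0.npy',cloud(c))
E
```

```text
pics
{'time': 0.0, 'qpos': array([-1.40003432e+00,  3.42752793e-01,  1.52501194e+00, -9.31775950e-06,
        1.27540332e+00, -1.45972233e-01]), 'qvel': array([ 2.73504278e-04,  6.85741322e-04, -5.58540686e-05,  2.11912357e-03,
       -7.23339814e-05, -2.43814086e-04]), 'joint_efforts': array([-5.58552238e-04, -4.31242812e+01, -2.44221586e+01,  7.18661374e-02,
        5.59503108e-02, -1.02998317e-04]), 'tool_pos': array([ 0.16348146, -0.49846931,  0.22603113]), 'tool_rot': array([-3.14003271e+00, -2.20334355e-04,  3.16736787e-01]), 'contact_force': array([-0.25172877, -0.10203175, -0.21564997]), 'torque': array([ 0.01178202, -0.01087994,  0.04479353]), 'grip_force': 0.0, 'opening': 0.09171268432055987}
top [[-0.013  0.997 -0.072  0.42 ]
 [-1.    -0.014 -0.014  0.035]
 [-0.015  0.072  0.997  1.035]
 [ 0.     0.     0.     1.   ]] 53.47435143789174 -0.05079370317391753
side [[-0.949  0.219 -0.229  0.257]
 [-0.316 -0.687  0.655  0.684]
 [-0.013  0.693  0.72   0.816]
 [ 0.     0.     0.     1.   ]] 46.45228622105476 -0.04967885118154525
```

View pics/top0.png

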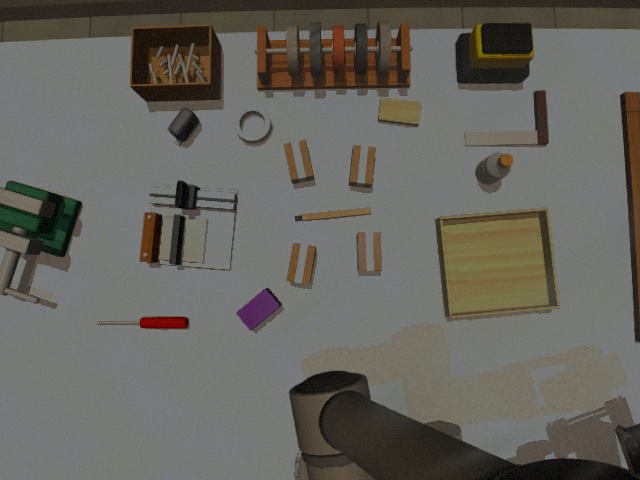

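View pics/side0.png

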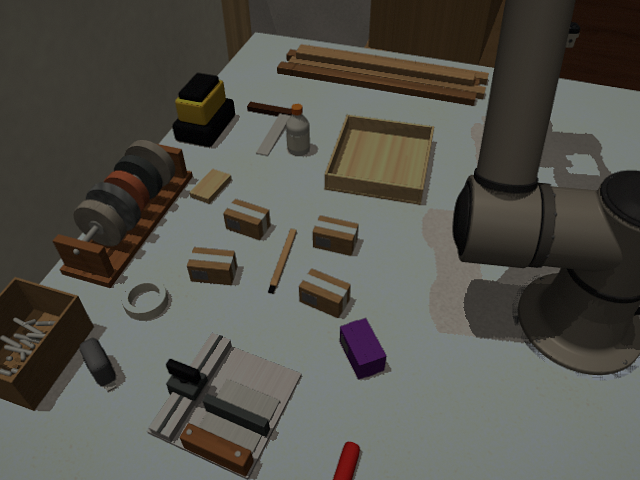

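The top view shows cartons at about (299,162), (363,167), (302,264) and (369,254), so four are present. The dock is at (190,228) with its end block to the left, the knob at (186,195), the crate at (497,262), the glue at (493,168) and the purple decoy at (259,309). The side view agrees.

```bash
cat >> h.py <<'E'
def rects(c,P,mask,amin=60):
    out=[]
    cs,_=cv2.findContours(mask.astype(np.uint8),cv2.RETR_EXTERNAL,cv2.CHAIN_APPROX_NONE)
    for k in cs:
        if cv2.contourArea(k)<amin: continue
        m=np.zeros(mask.shape,np.uint8);cv2.drawContours(m,[k],-1,1,-1);q=P[(m>0)&mask]
        r=cv2.minAreaRect((q[:,:2]*1000).astype(np.float32))
        w,h=r[1];a=r[2]
        if w<h:w,h,a=h,w,a+90
        a=(a+90)%180-90
        u,v=k[:,0].mean(0)
        out.append((int(u),int(v),np.round(np.array(r[0])/1000,4),round(w),round(h),round(a,1),q[:,2].round(3).max(),np.median(q[:,2]).round(4)))
    return out
E
python3 - <<'E'
from h import *
P=np.load('top0.npy');z=P[:,:,2]
im=cv2.imread('pics/top0.png')
ok=np.ones(z.shape,bool);ok[350:]=0
for nm,m in [('4-6cm',(z>.038)&(z<.06)),('>6',(z>.06)&(z<.16)),('1.5',(z>.005)&(z<.035))]:
    print(nm)
    for r in rects(None,P,m&ok): print(*r)
E
```

```text
4-6cm
257 309 [0.3485 0.184 ] 81 48 -50.7 0.051 0.0452
300 263 [0.4427 0.0929] 81 48 -10.0 0.052 0.0453
369 251 [ 0.4658 -0.0497] 80 48 0.6 0.052 0.0454
174 238 [0.4978 0.3578] 105 16 -6.0 0.051 0.0449
147 236 [0.5028 0.4161] 105 27 -5.4 0.052 0.0466
498 262 [ 0.4386 -0.3202] 235 213 -85.7 0.049 0.0436
51 213 [0.5543 0.6274] 89 11 -16.8 0.06 0.0474
185 198 [0.5885 0.3369] 51 42 -5.9 0.06 0.0488
487 172 [ 0.6288 -0.3029] 54 24 30.0 0.06 0.0518
362 164 [ 0.6497 -0.0388] 81 48 -6.3 0.052 0.0451
298 159 [0.6618 0.0966] 81 48 10.8 0.052 0.0451
181 122 [0.7468 0.3453] 66 34 -37.3 0.06 0.0563
171 63 [0.8821 0.3737] 88 24 -6.0 0.051 0.0456
185 63 [0.8833 0.3401] 90 41 -15.6 0.053 0.0455
486 63 [ 0.8856 -0.3297] 152 98 89.2 0.06 0.0478
161 45 [0.9235 0.3875] 187 91 -55.5 0.06 0.0495
192 78 [0.8378 0.3286] 212 103 -52.9 0.06 0.0489
>6
180 193 [0.5884 0.3362] 52 15 -2.0 0.089 0.0832
19 241 [0.4947 0.6747] 239 125 -14.2 0.139 0.085
497 165 [ 0.6342 -0.3125] 53 44 31.9 0.123 0.0856
172 57 [0.8781 0.3592] 172 134 89.8 0.093 0.0798
500 45 [ 0.8854 -0.3295] 120 75 88.7 0.13 0.1195
335 48 [0.8867 0.0
[... 272 characters left out ...]
0.035 0.0233
187 228 [0.5277 0.3346] 188 176 84.7 0.035 0.0104
482 174 [ 0.6285 -0.3015] 51 20 32.5 0.035 0.0213
186 131 [0.7367 0.3426] 75 20 -47.4 0.035 0.0211
252 124 [0.7498 0.1974] 78 77 -9.0 0.028 0.022
399 111 [ 0.7738 -0.1259] 91 53 82.7 0.021 0.0148
634 214 [ 0.539  -0.6382] 549 38 -1.6 0.025 0.0181
517 128 [ 0.7583 -0.3775] 150 121 -89.4 0.021 0.0107
329 71 [0.8706 0.0203] 340 80 89.9 0.035 0.0139
326 42 [0.9346 0.0328] 25 18 85.3 0.017 0.0138
303 43 [0.935  0.0838] 24 20 -0.0 0.018 0.014
276 43 [0.9308 0.1422] 35 27 -89.1 0.031 0.0141
164 51 [0.925  0.3904] 175 83 -56.9 0.035 0.0209
195 84 [0.8381 0.328 ] 213 103 -52.3 0.035 0.0199
479 71 [ 0.8547 -0.3095] 174 80 57.6 0.035 0.0217
```

```bash
cat > plan.py <<'E'
# usage: plan.py x y z yaw_deg [x y z yaw ...] : prints the calls needed, from the measured pose
import sys
from h import *
def st():
    s=robot.observe();return np.array(s['tool_pos']),s['tool_rot'][2],s
def plan(w,p=None,yaw=None):
    if p is None: p,yaw,s=st();print('t',round(s['time'],2),'pose',p.round(4),'yaw',round(np.degrees(yaw),2),'F',s['contact_force'].round(1),'op',round(s['opening'],4),'grip',round(s['grip_force'],1),'q6',s['qpos'][5].round(2))
    for i in range(0,len(w),4):
        t=np.array(w[i:i+3]);ty=np.radians(w[i+3])
        print('->',w[i:i+4])
        while 1:
            Rw=R.from_euler('xyz',[np.pi,0,yaw]).as_matrix()
            d=Rw.T@(t-p);k=min(1,.1/max(abs(d).max(),1e-9));turn=-((ty-yaw+np.pi)%(2*np.pi)-np.pi)
            u=np.round(d*k*10,3)
            rows=int(max(np.ceil(np.linalg.norm(d*k)/.0625),np.ceil(abs(np.degrees(turn))/10.7),1))
            print(rows,'x',[float(x) for x in u]+[0,0,round(turn/np.pi,4)])
            p=p+Rw@u/10;yaw=ty
            if k==1:break
if __name__=='__main__': plan([float(a) for a in sys.argv[1:]])
E
python3 plan.py .588 .336 .15 -5.5 .588 .336 .059 -5.5
```

```text
t 0.1 pose [ 0.1635 -0.4985  0.2261] yaw 18.15 F [ 0.4 -0.2  1. ] op 0.0914 grip 0.0 q6 -0.15
-> [0.588, 0.336, 0.15, -5.5]
3 x [1.0, -0.996, 0.115, 0, 0, np.float64(0.1314)]
2 x [0.393, -1.0, 0.087, 0, 0, np.float64(-0.0)]
2 x [0.393, -1.0, 0.087, 0, 0, np.float64(-0.0)]
2 x [0.393, -1.0, 0.087, 0, 0, np.float64(-0.0)]
2 x [0.393, -1.0, 0.088, 0, 0, np.float64(-0.0)]
2 x [0.393, -1.0, 0.087, 0, 0, np.float64(-0.0)]
2 x [0.393, -1.0, 0.088, 0, 0, np.float64(-0.0)]
2 x [0.394, -1.0, 0.087, 0, 0, np.float64(-0.0)]
1 x [0.157, -0.4, 0.035, 0, 0, np.float64(-0.0)]
-> [0.588, 0.336, 0.059, -5.5]
2 x [0.0, -0.0, 0.91, 0, 0, np.float64(-0.0)]
```

Emit:
move_arm:
  motion:
    - [0.33,-0.33,0,0,0,0.044]
    - [0.66,-0.66,0,0,0,0.088]
    - [1.0,-1.0,0,0,0,0.1314]
  fingers: 0.1
  newtons: 20

```text
time: 0.48
tool_pos: [0.2277, -0.3712, 0.2263]
tool_rot: [-3.141, 0.0, -0.101]
contact_force: [0.8, -0.6, 0.3]
opening: 0.0662
grip_force: 0.0
```

Emit:
move_arm:
  motion:
    - [0.2,-0.5,0,0,0,0]
    - [0.39,-1.0,0,0,0,0]

```text
time: 0.72
tool_pos: [0.2762, -0.2753, 0.2265]
tool_rot: [-3.141, 0.0, -0.097]
contact_force: [0.1, -0.3, 0.3]
opening: 0.051
grip_force: 0.0
```

Emit:
move_arm:
  motion:
    - [0.2,-0.5,0,0,0,0]
    - [0.39,-1.0,0,0,0,0]

```text
time: 0.98
tool_pos: [0.3246, -0.1795, 0.2266]
tool_rot: [3.142, -0.0, -0.097]
contact_force: [0.9, -0.5, 1.1]
opening: 0.0505
grip_force: 0.0
```

Emit:
move_arm:
  motion:
    - [0.2,-0.5,0,0,0,0]
    - [0.39,-1.0,0,0,0,0]

```text
time: 1.23
tool_pos: [0.3731, -0.0836, 0.2267]
tool_rot: [3.141, -0.0, -0.096]
contact_force: [0.9, -0.4, -0.0]
opening: 0.0505
grip_force: 0.0
```

Emit:
move_arm:
  motion:
    - [0.2,-0.5,0,0,0,0]
    - [0.39,-1.0,0,0,0,0]

```text
time: 1.48
tool_pos: [0.4216, 0.0123, 0.2266]
tool_rot: [3.141, -0.0, -0.096]
contact_force: [1.3, -1.4, 0.4]
opening: 0.0504
grip_force: 0.0
```

Emit:
move_arm:
  motion:
    - [0.2,-0.5,0.1,0,0,0]
    - [0.39,-1.0,0.2,0,0,0]

```text
time: 1.72
tool_pos: [0.47, 0.1081, 0.2063]
tool_rot: [3.141, -0.0, -0.096]
contact_force: [1.0, -1.4, 0.9]
opening: 0.0505
grip_force: 0.0
```

Emit:
move_arm:
  motion:
    - [0.2,-0.5,0.1,0,0,0]
    - [0.39,-1.0,0.2,0,0,0]
    - [0.39,-1.0,0.2,0,0,0]

```text
time: 2.1
tool_pos: [0.5179, 0.2049, 0.1847]
tool_rot: [3.141, 0.003, -0.092]
contact_force: [-0.1, -0.0, -0.6]
opening: 0.0506
grip_force: 0.0
```

```bash
python3 - <<'E'
from h import *
c=cam('wrist');save(c,'w1.png')
E
python3 plan.py .588 .336 .12 -5.5
```

```text
t 2.15 pose [0.5174 0.2033 0.1853] yaw -5.35 F [-0.2  0.2  0.4] op 0.0504 grip 0.0 q6 1.9
-> [0.588, 0.336, 0.12, -5.5]
2 x [0.417, -1.0, 0.471, 0, 0, np.float64(0.0008)]
1 x [0.161, -0.388, 0.182, 0, 0, np.float64(-0.0)]
```

Emit:
move_arm:
  motion:
    - [0.21,-0.5,0.1,0,0,0]
    - [0.42,-1.0,0.2,0,0,0]

```text
time: 2.4
tool_pos: [0.5701, 0.2971, 0.1673]
tool_rot: [3.141, -0.001, -0.098]
contact_force: [1.1, -0.5, 0.5]
opening: 0.0505
grip_force: 0.0
```

Emit:
move_arm:
  motion:
    - [0.16,-0.39,0.2,0,0,0]
    - [0.16,-0.39,0.3,0,0,0]
    - [0.16,-0.39,0.3,0,0,0]

```text
time: 2.78
tool_pos: [0.5882, 0.3332, 0.1358]
tool_rot: [3.14, 0.002, -0.097]
contact_force: [0.1, -0.8, -0.0]
opening: 0.0509
grip_force: 0.0
```

```bash
python3 - <<'E'
from h import *
c=cam('wrist');save(c,'w2.png');P=cloud(c);z=P[:,:,2]
for r in rects(c,P,(z>.07)&(z<.1),200): print(*r)
for r in rects(c,P,(z>.04)&(z<.055),200): print(*r)
E
python3 plan.py .588 .336 .058 -5.5
```

```text
313 255 [0.5902 0.3379] 51 14 -4.3 0.088 0.0853
299 378 [0.4785 0.3616] 33 14 -5.4 0.047 0.0456
297 309 [0.5388 0.3559] 27 14 -5.8 0.047 0.0455
314 237 [0.5899 0.338 ] 50 40 -5.1 0.055 0.0496
630 105 [0.6606 0.1184] 81 16 3.6 0.048 0.0451
263 23 [0.7276 0.3529] 43 19 -81.4 0.055 0.0505
t 2.83 pose [0.5887 0.3332 0.137 ] yaw -5.57 F [1.  0.4 0.8] op 0.0506 grip 0.0 q6 2.07
-> [0.588, 0.336, 0.058, -5.5]
2 x [-0.01, -0.027, 0.79, 0, 0, np.float64(-0.0004)]
```

View pics/w2.png

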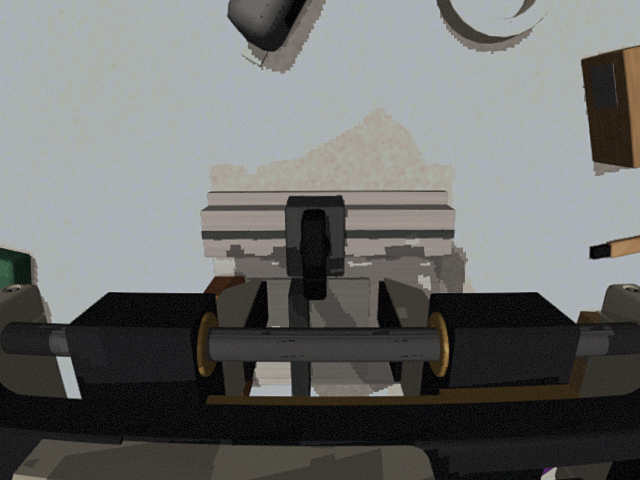

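The wrist view shows the knob bar at (313,255), between the fingers and tight, with the bar along the dock's x.

Emit:
move_arm:
  motion:
    - [0,-0.04,0.4,0,0,0]
    - [0,-0.04,0.79,0,0,0]
    - [0,-0.04,0.79,0,0,0]

```text
time: 3.2
tool_pos: [0.5877, 0.3368, 0.0561]
tool_rot: [3.139, 0.005, -0.097]
contact_force: [-0.5, -0.3, 0.1]
opening: 0.0508
grip_force: 0.0
```

Emit:
move_arm:
  motion:
    - [0,0,0,0,0,0]
    - [0,0,0,0,0,0]
    - [0,0,0,0,0,0]
    - [0,0,0,0,0,0]
  fingers: -1
  newtons: 25

```text
time: 3.7
tool_pos: [0.5895, 0.3388, 0.0584]
tool_rot: [3.142, -0.001, -0.096]
contact_force: [0.4, -10.9, 5.7]
opening: 0.015
grip_force: 6.0
```

```bash
python3 plan.py .588 .336 .058 -5.5
```

```text
t 3.7 pose [0.5895 0.3388 0.0584] yaw -5.49 F [  0.4 -10.9   5.7] op 0.015 grip 6.0 q6 2.08
-> [0.588, 0.336, 0.058, -5.5]
1 x [-0.012, 0.03, 0.004, 0, 0, np.float64(0.0001)]
```

Emit:
move_arm:
  motion:
    - [0,0.012,0,0,0,0]
    - [0,0.012,0,0,0,0]
    - [0,0.012,0,0,0,-0.04]
    - [0,0.012,0,0,0,-0.08]
    - [0,0.012,0,0,0,-0.12]
    - [0,0.012,0,0,0,-0.16]
    - [0,0.012,0,0,0,-0.2]
    - [0,0.012,0,0,0,-0.2]
  newtons: 35

```text
time: 4.7
tool_pos: [0.5895, 0.3383, 0.0583]
tool_rot: [-3.141, -0.001, 0.531]
contact_force: [-1.5, 1.5, 6.0]
opening: 0.014
grip_force: 34.9
```

```bash
python3 plan.py .589 .337 .058 69
```

```text
t 4.7 pose [0.5895 0.3383 0.0583] yaw 30.45 F [-1.5  1.5  6. ] op 0.014 grip 34.9 q6 1.45
-> [0.589, 0.337, 0.058, 69.0]
4 x [-0.011, 0.009, 0.003, 0, 0, np.float64(-0.2142)]
```

Emit:
move_arm:
  motion:
    - [0,0,0,0,0,-0.05]
    - [0,0,0,0,0,-0.1]
    - [0,0,0,0,0,-0.15]
    - [0,0,0,0,0,-0.2]
    - [0,0,0,0,0,-0.212]
    - [0,0,0,0,0,-0.212]
    - [0,0,0,0,0,-0.212]

```text
time: 5.58
tool_pos: [0.5892, 0.3384, 0.0583]
tool_rot: [3.141, -0.001, 1.196]
contact_force: [-0.5, 2.2, 5.6]
opening: 0.0136
grip_force: 34.9
```

```bash
python3 - <<'E'
from h import *
print(robot.observe()['torque'])
E
python3 plan.py .5830 .277 .058 69 .5823 .2627 .058 69
```

```text
[0.28237753 0.20506856 0.079278  ]
t 5.58 pose [0.5892 0.3384 0.0583] yaw 68.51 F [-0.5  2.2  5.6] op 0.0136 grip 34.9 q6 0.78
-> [0.583, 0.277, 0.058, 69.0]
1 x [-0.594, 0.167, 0.003, 0, 0, np.float64(-0.0027)]
-> [0.5823, 0.2627, 0.058, 69.0]
1 x [-0.136, 0.045, -0.0, 0, 0, np.float64(-0.0)]
```

Emit:
move_arm:
  motion:
    - [-0.2,0.057,0,0,0,0]
    - [-0.4,0.115,0,0,0,0]
    - [-0.55,0.158,0,0,0,0]
    - [-0.66,0.189,0,0,0,0]
    - [-0.71,0.204,0,0,0,0]
    - [-0.73,0.2095,0,0,0,0]
    - [-0.73,0.2095,0,0,0,0]

```text
time: 6.45
tool_pos: [0.5821, 0.2621, 0.0583]
tool_rot: [3.141, -0.0, 1.196]
contact_force: [-1.4, 0.4, 7.6]
opening: 0.0141
grip_force: 34.9
```

```bash
python3 plan.py .582 .262 .058 69
```

```text
t 6.45 pose [0.5821 0.2621 0.0583] yaw 68.5 F [-1.4  0.4  7.6] op 0.0141 grip 34.9 q6 0.68
-> [0.582, 0.262, 0.058, 69.0]
1 x [-0.002, -0.001, 0.003, 0, 0, np.float64(-0.0028)]
```

Emit:
move_arm:
  motion:
    - [-0.02,0.006,0,0,0,0]
    - [-0.03,0.009,0,0,0,0]
    - [-0.03,0.009,0,0,0,0]

```text
time: 6.82
tool_pos: [0.5821, 0.2616, 0.0583]
tool_rot: [3.141, -0.004, 1.196]
contact_force: [-0.8, 9.1, 3.9]
opening: 0.0135
grip_force: 34.9
```

Emit:
move_arm:
  motion:
    - [0.03,-0.009,0,0,0,0]
    - [0.03,-0.009,0,0,0,0]
    - [0.03,-0.009,0,0,0,0]
  fingers: 0.1

```text
time: 7.2
tool_pos: [0.582, 0.2616, 0.0572]
tool_rot: [-3.141, 0.001, 1.197]
contact_force: [0.9, -0.6, -0.9]
opening: 0.0393
grip_force: 0.0
```

Emit:
move_arm:
  motion:
    - [0,0,-0.4,0,0,0]
    - [0,0,-0.9,0,0,0]
    - [0,0,-1.0,0,0,0]

```text
time: 7.58
tool_pos: [0.584, 0.2622, 0.1616]
tool_rot: [3.136, -0.004, 1.197]
contact_force: [1.3, -0.1, -0.1]
opening: 0.0504
grip_force: 0.0
```

```bash
python3 plan.py .40 .0929 .19 -10
```

```text
t 7.58 pose [0.584  0.2622 0.1616] yaw 68.61 F [ 1.3 -0.1 -0.1] op 0.0504 grip 0.0 q6 0.68
-> [0.4, 0.0929, 0.19, -10.0]
8 x [-1.0, -0.487, -0.126, 0, 0, np.float64(0.4367)]
3 x [-0.764, 1.0, -0.143, 0, 0, np.float64(-0.0)]
1 x [-0.079, 0.103, -0.015, 0, 0, np.float64(-0.0)]
```

Emit:
move_arm:
  motion:
    - [-0.15,-0.06,-0.126,0,0,0.05]
    - [-0.3,-0.12,-0.126,0,0,0.1]
    - [-0.45,-0.2,-0.126,0,0,0.15]
    - [-0.6,-0.27,-0.126,0,0,0.2]
    - [-0.75,-0.33,-0.126,0,0,0.25]
    - [-0.85,-0.4,-0.126,0,0,0.3]
    - [-0.95,-0.45,-0.126,0,0,0.35]
    - [-1.0,-0.48,-0.126,0,0,0.4]
    - [-1.0,-0.487,-0.126,0,0,0.4367]
  fingers: 1

```text
time: 8.7
tool_pos: [0.4996, 0.186, 0.1694]
tool_rot: [3.141, 0.002, -0.179]
contact_force: [-0.4, -0.5, 0.1]
opening: 0.0917
grip_force: 0.0
```

Emit:
move_arm:
  motion:
    - [-0.35,0.5,-0.14,0,0,0]
    - [-0.76,1.0,-0.14,0,0,0]
    - [-0.76,1.0,-0.14,0,0,0]

```text
time: 9.07
tool_pos: [0.4042, 0.0994, 0.1832]
tool_rot: [3.14, 0.004, -0.176]
contact_force: [0.7, 0.7, 0.7]
opening: 0.092
grip_force: 0.0
```

```bash
cat > look.py <<'E'
from h import *
import sys
c=cam(sys.argv[1]);P=cloud(c);z=P[:,:,2]
save(c,sys.argv[2]+'.png')
for r in rects(c,P,(z>.038)&(z<.055),150): print(*r)
E
python3 look.py wrist w3; echo; python3 look.py top t3; python3 plan.py .4427 .0929 .1 -10
```

```text
246 290 [0.3544 0.1801] 70 48 -51.0 0.048 0.0457
320 171 [0.4441 0.0933] 80 48 -10.0 0.049 0.0457
79 157 [0.4918 0.2821] 105 17 -4.9 0.048 0.0454
497 110 [ 0.4674 -0.0489] 81 49 0.1 0.049 0.0456
70 34 [0.5824 0.2606] 50 41 -5.8 0.055 0.0492

369 251 [ 0.466  -0.0496] 80 48 0.3 0.052 0.0453
210 241 [0.4905 0.2826] 104 15 -5.2 0.05 0.0449
147 236 [0.5027 0.4158] 106 28 -5.5 0.052 0.0468
498 262 [ 0.4386 -0.3204] 234 213 -85.7 0.05 0.0437
362 164 [ 0.6498 -0.039 ] 82 48 -6.8 0.05 0.0453
297 159 [0.6624 0.0968] 82 48 11.1 0.051 0.0451
171 63 [0.8824 0.3741] 88 25 -6.8 0.052 0.0452
185 63 [0.8833 0.3396] 90 43 -18.4 0.052 0.0457
192 79 [0.8376 0.3278] 212 104 -52.5 0.055 0.0466
161 46 [0.9233 0.3876] 184 87 -55.7 0.055 0.0468
486 63 [ 0.886  -0.3295] 151 99 89.4 0.055 0.048
t 9.18 pose [0.4082 0.1008 0.1843] yaw -10.04 F [0.8 0.1 0.3] op 0.0913 grip 0.0 q6 1.81
-> [0.4427, 0.0929, 0.1, -10.0]
2 x [0.354, 0.018, 0.843, 0, 0, np.float64(-0.0002)]
```

Emit:
move_arm:
  motion:
    - [0.18,0.0,0.4,0,0,0]
    - [0.36,0.015,0.84,0,0,0]
    - [0.36,0.015,0.84,0,0,0]

```text
time: 9.55
tool_pos: [0.443, 0.0937, 0.0974]
tool_rot: [3.14, 0.006, -0.174]
contact_force: [-0.5, -0.0, -0.3]
opening: 0.0915
grip_force: 0.0
```

Emit:
move_arm:
  motion:
    - [0,0,0.45,0,0,0]
    - [0,0,0.8,0,0,0]
    - [0,0,0.88,0,0,0]
    - [0,0,0.88,0,0,0]

```text
time: 10.05
tool_pos: [0.4443, 0.0939, 0.0133]
tool_rot: [-3.141, -0.001, -0.173]
contact_force: [-0.8, -1.0, 0.5]
opening: 0.0918
grip_force: 0.0
```

Emit:
move_arm:
  motion:
    - [0,0,0,0,0,0]
    - [0,0,0,0,0,0]
    - [0,0,0,0,0,0]
    - [0,0,0,0,0,0]
    - [0,0,0,0,0,0]
  fingers: -1
  newtons: 30

```text
time: 10.68
tool_pos: [0.4435, 0.0935, 0.0124]
tool_rot: [3.142, -0.0, -0.174]
contact_force: [-0.1, -0.4, 1.9]
opening: 0.0479
grip_force: 30.0
```

Emit:
move_arm:
  motion:
    - [0,0,-0.1,0,0,0]
    - [0,0,-0.3,0,0,0]
    - [0,0,-0.5,0,0,0]
    - [0,0,-0.5,0,0,0]
    - [0,0,-0.5,0,0,0]
    - [0,0,-0.5,0,0,0]

```text
time: 11.42
tool_pos: [0.4429, 0.0935, 0.0616]
tool_rot: [3.141, 0.001, -0.174]
contact_force: [-0.1, -0.1, -1.4]
opening: 0.0479
grip_force: 30.0
```

```bash
python3 plan.py .4 -.2 .15 0
```

```text
t 11.43 pose [0.4429 0.0935 0.0616] yaw -9.95 F [-0.1 -0.1 -1.4] op 0.0479 grip 30.0 q6 1.78
-> [0.4, -0.2, 0.15, 0.0]
2 x [0.028, 1.0, -0.298, 0, 0, np.float64(-0.0553)]
2 x [-0.146, 1.0, -0.301, 0, 0, np.float64(-0.0)]
2 x [-0.138, 0.945, -0.285, 0, 0, np.float64(-0.0)]
```

First carton is empty (about 1.4 N), so it goes to the crate.

```bash
python3 plan.py .4926 -.3661 .13 4.3 .4926 -.3661 .019 4.3
```

```text
t 11.43 pose [0.4429 0.0935 0.0616] yaw -9.95 F [-0.1 -0.1 -1.4] op 0.0479 grip 30.0 q6 1.78
-> [0.4926, -0.3661, 0.13, 4.3]
2 x [0.289, 1.0, -0.154, 0, 0, np.float64(-0.0792)]
2 x [0.033, 1.0, -0.148, 0, 0, np.float64(-0.0)]
2 x [0.032, 1.0, -0.148, 0, 0, np.float64(-0.0)]
2 x [0.033, 1.0, -0.148, 0, 0, np.float64(-0.0)]
1 x [0.019, 0.58, -0.086, 0, 0, np.float64(-0.0)]
-> [0.4926, -0.3661, 0.019, 4.3]
2 x [-0.0, 0.0, 1.0, 0, 0, np.float64(-0.0)]
1 x [-0.0, 0.0, 0.11, 0, 0, np.float64(-0.0)]
```

Emit:
move_arm:
  motion:
    - [0,0.1,-0.5,0,0,0]
    - [0.15,0.5,-0.68,0,0,-0.04]
    - [0.29,1.0,-0.68,0,0,-0.0792]
    - [0.29,1.0,-0.68,0,0,-0.0792]

```text
time: 11.92
tool_pos: [0.455, -0.0126, 0.13]
tool_rot: [3.141, 0.0, 0.072]
contact_force: [-0.4, -0.1, -0.6]
opening: 0.0478
grip_force: 30.0
```

Emit:
move_arm:
  motion:
    - [0.02,0.5,0,0,0,0]
    - [0.033,1.0,0,0,0,0]

```text
time: 12.18
tool_pos: [0.4654, -0.1094, 0.1296]
tool_rot: [-3.141, 0.001, 0.076]
contact_force: [0.3, 0.1, -1.1]
opening: 0.0477
grip_force: 30.0
```

Emit:
move_arm:
  motion:
    - [0.02,0.5,0,0,0,0]
    - [0.033,1.0,0,0,0,0]

```text
time: 12.42
tool_pos: [0.4763, -0.2093, 0.1295]
tool_rot: [-3.14, 0.001, 0.075]
contact_force: [1.7, -0.9, -0.4]
opening: 0.048
grip_force: 30.0
```

Emit:
move_arm:
  motion:
    - [0.02,0.5,0,0,0,0]
    - [0.033,1.0,0,0,0,0]

```text
time: 12.68
tool_pos: [0.4873, -0.3087, 0.1293]
tool_rot: [-3.14, 0.001, 0.074]
contact_force: [0.5, -0.6, -0.5]
opening: 0.0475
grip_force: 30.0
```

Emit:
move_arm:
  motion:
    - [0.01,0.3,0,0,0,0]
    - [0.019,0.5,0,0,0,0]
    - [0.019,0.58,0,0,0,0]
    - [0.019,0.58,0,0,0,0]

```text
time: 13.18
tool_pos: [0.4934, -0.3653, 0.1296]
tool_rot: [-3.14, 0.001, 0.075]
contact_force: [0.1, 0.3, -0.7]
opening: 0.0479
grip_force: 30.0
```

```bash
python3 look.py wrist w4; python3 plan.py .4926 -.3661 .019 4.3
```

```text
248 193 [ 0.497  -0.3167] 233 102 -85.4 0.047 0.0441
274 34 [ 0.6218 -0.3262] 47 14 -60.9 0.055 0.0469
t 13.22 pose [ 0.4934 -0.3649  0.1298] yaw 4.32 F [-0.4 -0.2  0.1] op 0.0477 grip 30.0 q6 0.73
-> [0.4926, -0.3661, 0.019, 4.3]
2 x [-0.008, 0.011, 1.0, 0, 0, np.float64(0.0001)]
1 x [-0.001, 0.001, 0.108, 0, 0, np.float64(-0.0)]
```

Emit:
move_arm:
  motion:
    - [0,0,0.4,0,0,0]
    - [0,0,0.8,0,0,0]
    - [0,0,1.0,0,0,0]
    - [0,0,1.0,0,0,0]

```text
time: 13.72
tool_pos: [0.4927, -0.3641, 0.0288]
tool_rot: [-3.139, 0.003, 0.076]
contact_force: [1.0, -1.0, 0.1]
opening: 0.0474
grip_force: 30.0
```

Emit:
move_arm:
  motion:
    - [0,0,0.05,0,0,0]
    - [0,0,0.11,0,0,0]
    - [0,0,0.11,0,0,0]

```text
time: 14.1
tool_pos: [0.4934, -0.3659, 0.0194]
tool_rot: [3.142, -0.0, 0.075]
contact_force: [-0.2, -0.6, -0.7]
opening: 0.0477
grip_force: 30.0
```

Emit:
move_arm:
  motion:
    - [0,0,0,0,0,0]
    - [0,0,0,0,0,0]
    - [0,0,0,0,0,0]
  fingers: 0.3

```text
time: 14.48
tool_pos: [0.4935, -0.3662, 0.0196]
tool_rot: [3.141, -0.0, 0.075]
contact_force: [0.5, -0.3, 0.9]
opening: 0.0593
grip_force: 0.0
```

Emit:
move_arm:
  motion:
    - [0,0,-0.3,0,0,0]
    - [0,0,-0.7,0,0,0]
    - [0,0,-1.0,0,0,0]

```text
time: 14.85
tool_pos: [0.4937, -0.3663, 0.1211]
tool_rot: [3.14, -0.001, 0.075]
contact_force: [0.3, -0.1, 0.2]
opening: 0.0598
grip_force: 0.0
```

```bash
python3 look.py top t4;python3 plan.py .467 -.049 .13 0.3 .467 -.049 .012 .3
```

```text
257 309 [0.3484 0.1841] 82 48 -50.6 0.05 0.0451
369 251 [ 0.4658 -0.0496] 80 48 0.6 0.051 0.0453
210 241 [0.4906 0.2824] 104 16 -5.2 0.05 0.0449
147 236 [0.5026 0.4163] 105 28 -5.1 0.052 0.0467
459 232 [ 0.5045 -0.2391] 198 100 -41.8 0.05 0.0437
362 164 [ 0.6493 -0.0389] 82 48 -7.1 0.05 0.0452
297 159 [0.6624 0.0967] 82 48 10.8 0.05 0.0452
171 63 [0.8824 0.3746] 88 24 -6.8 0.051 0.0451
185 63 [0.883  0.3391] 89 42 -20.0 0.052 0.0454
192 79 [0.8366 0.3277] 212 103 -52.9 0.055 0.0466
161 46 [0.9238 0.3877] 185 90 -55.4 0.055 0.0468
486 64 [ 0.8863 -0.3297] 152 99 89.5 0.055 0.0478
t 14.9 pose [ 0.4952 -0.3676  0.1253] yaw 4.31 F [ 1.3 -0.9  2.4] op 0.0595 grip 0.0 q6 0.73
-> [0.467, -0.049, 0.13, 0.3]
2 x [-0.013, -1.0, -0.015, 0, 0, np.float64(0.0223)]
2 x [-0.083, -1.0, -0.015, 0, 0, np.float64(-0.0)]
2 x [-0.083, -1.0, -0.014, 0, 0, np.float64(-0.0)]
1 x [-0.016, -0.191, -0.003, 0, 0, np.float64(-0.0)]
-> [0.467, -0.049, 0.012, 0.3]
2 x [-0.0, 0.0, 1.0, 0, 0, np.float64(-0.0)]
1 x [-0.0, 0.0, 0.18, 0, 0, np.float64(-0.0)]
```

Emit:
move_arm:
  motion:
    - [0,-0.5,0,0,0,0.01]
    - [-0.013,-1.0,0,0,0,0.022]
  fingers: 1

```text
time: 15.15
tool_pos: [0.4843, -0.2656, 0.1193]
tool_rot: [3.141, -0.0, 0.004]
contact_force: [-0.2, 0.1, 0.1]
opening: 0.0751
grip_force: 0.0
```

Emit:
move_arm:
  motion:
    - [-0.04,-0.5,0,0,0,0]
    - [-0.083,-1.0,0,0,0,0]

```text
time: 15.4
tool_pos: [0.4754, -0.165, 0.1194]
tool_rot: [3.141, -0.001, 0.006]
contact_force: [1.4, 0.5, -0.1]
opening: 0.0908
grip_force: 0.0
```

Emit:
move_arm:
  motion:
    - [-0.04,-0.5,0,0,0,0]
    - [-0.083,-1.0,0,0,0,0]

```text
time: 15.65
tool_pos: [0.4666, -0.065, 0.1195]
tool_rot: [3.141, -0.001, 0.006]
contact_force: [1.7, 0.8, -0.5]
opening: 0.0916
grip_force: 0.0
```

Emit:
move_arm:
  motion:
    - [0,-0.17,0,0,0,0]
    - [0,-0.17,0,0,0,0]
    - [0,-0.17,0,0,0,0]

```text
time: 16.02
tool_pos: [0.4672, -0.0507, 0.1194]
tool_rot: [3.141, -0.001, 0.005]
contact_force: [1.4, 0.2, 0.5]
opening: 0.092
grip_force: 0.0
```

```bash
python3 look.py wrist w5;python3 plan.py  .467 -.0493 .012 .3
```

```text
319 245 [ 0.4676 -0.0493] 80 48 0.4 0.048 0.0458
569 193 [ 0.4889 -0.2298] 104 61 3.7 0.047 0.0439
296 3 [ 0.6121 -0.0343] 47 5 87.1 0.048 0.0448
t 16.07 pose [ 0.4671 -0.0508  0.1193] yaw 0.27 F [ 1.  -0.9  0.9] op 0.0917 grip 0.0 q6 1.29
-> [0.467, -0.0493, 0.012, 0.3]
2 x [-0.001, -0.014, 1.0, 0, 0, np.float64(-0.0002)]
1 x [0.0, -0.001, 0.073, 0, 0, np.float64(-0.0)]
```

Emit:
move_arm:
  motion:
    - [0,-0.015,0.4,0,0,0]
    - [0,-0.015,0.9,0,0,0]
    - [0,-0.015,1.0,0,0,0]
    - [0,-0.015,1.0,0,0,0]

```text
time: 16.58
tool_pos: [0.4669, -0.0488, 0.0195]
tool_rot: [-3.142, 0.001, 0.005]
contact_force: [-0.3, 0.5, 0.6]
opening: 0.0918
grip_force: 0.0
```

Emit:
move_arm:
  motion:
    - [0,0,0.07,0,0,0]
    - [0,0,0.07,0,0,0]

```text
time: 16.82
tool_pos: [0.4672, -0.0482, 0.013]
tool_rot: [3.141, -0.001, 0.006]
contact_force: [-0.3, 0.1, -0.2]
opening: 0.0918
grip_force: 0.0
```

Emit:
move_arm:
  motion:
    - [0,0,0,0,0,0]
    - [0,0,0,0,0,0]
    - [0,0,0,0,0,0]
    - [0,0,0,0,0,0]
    - [0,0,0,0,0,0]
  fingers: -1
  newtons: 30

```text
time: 17.45
tool_pos: [0.4667, -0.0481, 0.0123]
tool_rot: [3.141, 0.0, 0.006]
contact_force: [-0.6, 0.4, 1.1]
opening: 0.0479
grip_force: 30.0
```

Emit:
move_arm:
  motion:
    - [0,0,-0.1,0,0,0]
    - [0,0,-0.3,0,0,0]
    - [0,0,-0.5,0,0,0]
    - [0,0,-0.5,0,0,0]
    - [0,0,-0.5,0,0,0]
    - [0,0,-0.5,0,0,0]

```text
time: 18.2
tool_pos: [0.4662, -0.0479, 0.0616]
tool_rot: [-3.141, 0.001, 0.006]
contact_force: [-0.1, 0.7, -1.0]
opening: 0.0476
grip_force: 30.0
```

```bash
python3 plan.py .3929 -.3736 .13 4.3 .3929 -.3736 .019 4.3; python3 plan.py .5 .34 .15 -5.5
```

```text
t 18.2 pose [ 0.4662 -0.0479  0.0616] yaw 0.35 F [-0.1  0.7 -1. ] op 0.0476 grip 30.0 q6 1.3
-> [0.3929, -0.3736, 0.13, 4.3]
2 x [-0.231, 1.0, -0.21, 0, 0, np.float64(-0.0219)]
2 x [-0.305, 1.0, -0.214, 0, 0, np.float64(-0.0)]
2 x [-0.306, 1.0, -0.215, 0, 0, np.float64(-0.0)]
1 x [-0.064, 0.211, -0.045, 0, 0, np.float64(-0.0)]
-> [0.3929, -0.3736, 0.019, 4.3]
2 x [-0.0, 0.0, 1.0, 0, 0, np.float64(-0.0)]
1 x [-0.0, 0.0, 0.11, 0, 0, np.float64(-0.0)]
t 18.2 pose [ 0.4662 -0.0479  0.0616] yaw 0.35 F [-0.1  0.7 -1. ] op 0.0476 grip 30.0 q6 1.3
-> [0.5, 0.34, 0.15, -5.5]
2 x [0.093, -1.0, -0.228, 0, 0, np.float64(0.0325)]
2 x [-0.009, -1.0, -0.227, 0, 0, np.float64(-0.0)]
2 x [-0.009, -1.0, -0.227, 0, 0, np.float64(-0.0)]
2 x [-0.008, -0.889, -0.202, 0, 0, np.float64(-0.0)]
```

Second one is empty too.

Emit:
move_arm:
  motion:
    - [0,0.2,-0.4,0,0,0]
    - [-0.1,0.6,-0.684,0,0,-0.01]
    - [-0.231,1.0,-0.684,0,0,-0.022]

```text
time: 18.58
tool_pos: [0.4452, -0.1496, 0.1323]
tool_rot: [3.139, -0.003, 0.078]
contact_force: [1.1, -0.3, -1.5]
opening: 0.048
grip_force: 30.0
```

Emit:
move_arm:
  motion:
    - [-0.15,0.5,0,0,0,0]
    - [-0.305,1.0,0,0,0,0]

```text
time: 18.82
tool_pos: [0.4206, -0.2514, 0.1302]
tool_rot: [-3.141, 0.001, 0.076]
contact_force: [0.9, -0.7, -1.2]
opening: 0.0481
grip_force: 30.0
```

Emit:
move_arm:
  motion:
    - [-0.15,0.5,0,0,0,0]
    - [-0.306,1.0,0,0,0,0]

```text
time: 19.08
tool_pos: [0.3975, -0.3536, 0.13]
tool_rot: [-3.141, 0.001, 0.075]
contact_force: [1.1, -0.1, -0.8]
opening: 0.0478
grip_force: 30.0
```

Emit:
move_arm:
  motion:
    - [-0.064,0.21,0,0,0,0]
    - [-0.064,0.21,0,0,0,0]
    - [-0.064,0.21,0,0,0,0]

```text
time: 19.45
tool_pos: [0.3936, -0.3721, 0.1302]
tool_rot: [-3.14, 0.001, 0.076]
contact_force: [0.9, 1.0, -1.5]
opening: 0.0475
grip_force: 30.0
```

```bash
python3 plan.py .3929 -.3736 .019 4.3
```

```text
t 19.45 pose [ 0.3936 -0.3721  0.1302] yaw 4.35 F [ 0.9  1.  -1.5] op 0.0475 grip 30.0 q6 0.6
-> [0.3929, -0.3736, 0.019, 4.3]
2 x [-0.007, 0.013, 1.0, 0, 0, np.float64(0.0003)]
1 x [-0.001, 0.001, 0.112, 0, 0, np.float64(-0.0)]
```

Emit:
move_arm:
  motion:
    - [0,0.01,0.4,0,0,0]
    - [0,0.01,0.8,0,0,0]
    - [0,0.01,1.0,0,0,0]
    - [0,0.01,1.0,0,0,0]

```text
time: 19.95
tool_pos: [0.3934, -0.3723, 0.0295]
tool_rot: [-3.138, 0.002, 0.077]
contact_force: [-0.7, -0.1, -0.4]
opening: 0.0477
grip_force: 30.0
```

Emit:
move_arm:
  motion:
    - [0,0,0.05,0,0,0]
    - [0,0,0.11,0,0,0]
    - [0,0,0.11,0,0,0]

```text
time: 20.32
tool_pos: [0.3936, -0.3745, 0.0199]
tool_rot: [3.141, -0.0, 0.075]
contact_force: [0.4, -0.1, -0.8]
opening: 0.0477
grip_force: 30.0
```

Emit:
move_arm:
  motion:
    - [0,0,0,0,0,0]
    - [0,0,0,0,0,0]
    - [0,0,0,0,0,0]
  fingers: 0.3

```text
time: 20.7
tool_pos: [0.3937, -0.3748, 0.02]
tool_rot: [3.141, -0.0, 0.075]
contact_force: [0.5, 0.4, -0.7]
opening: 0.0594
grip_force: 0.0
```

Emit:
move_arm:
  motion:
    - [0,0,-0.3,0,0,0]
    - [0,0,-0.7,0,0,0]
    - [0,0,-1.0,0,0,0]
    - [0,0,-1.0,0,0,0]

```text
time: 21.2
tool_pos: [0.3945, -0.3758, 0.1222]
tool_rot: [3.137, -0.003, 0.075]
contact_force: [0.2, -0.1, -0.5]
opening: 0.0596
grip_force: 0.0
```

```bash
python3 look.py top t5;python3 plan.py .62 -.0389 .13 -6.7
```

```text
257 309 [0.3486 0.184 ] 81 48 -50.6 0.051 0.0452
210 241 [0.4906 0.2828] 104 15 -5.1 0.051 0.0447
520 236 [ 0.4925 -0.3675] 81 51 4.0 0.055 0.0512
147 236 [0.5027 0.4161] 105 28 -5.1 0.052 0.0467
487 254 [ 0.4386 -0.3204] 234 214 -86.1 0.05 0.0436
362 164 [ 0.6495 -0.039 ] 82 48 -6.9 0.05 0.0451
297 159 [0.6622 0.0966] 82 48 10.5 0.051 0.0453
171 63 [0.8822 0.3746] 89 24 -5.9 0.05 0.0451
185 63 [0.8834 0.3389] 89 42 -18.0 0.052 0.0458
192 79 [0.8373 0.329 ] 212 102 -53.4 0.055 0.047
161 46 [0.9235 0.3883] 185 89 -56.3 0.055 0.0468
486 63 [ 0.8864 -0.3287] 150 99 89.6 0.055 0.0478
t 21.25 pose [ 0.3938 -0.3749  0.1205] yaw 4.31 F [-0.4 -0.1 -0.8] op 0.0604 grip 0.0 q6 0.59
-> [0.62, -0.0389, 0.13, -6.7]
3 x [0.788, -1.0, -0.03, 0, 0, np.float64(0.0612)]
2 x [0.515, -1.0, -0.026, 0, 0, np.float64(-0.0)]
2 x [0.515, -1.0, -0.027, 0, 0, np.float64(-0.0)]
1 x [0.242, -0.469, -0.012, 0, 0, np.float64(-0.0)]
```

Emit:
move_arm:
  motion:
    - [0.25,-0.33,-0.03,0,0,0.02]
    - [0.5,-0.66,-0.03,0,0,0.04]
    - [0.788,-1.0,-0.03,0,0,0.061]
  fingers: 1

```text
time: 21.62
tool_pos: [0.4643, -0.2676, 0.1212]
tool_rot: [-3.14, 0.002, -0.119]
contact_force: [1.0, -0.5, 0.5]
opening: 0.0851
grip_force: 0.0
```

Emit:
move_arm:
  motion:
    - [0.26,-0.5,-0.03,0,0,0]
    - [0.515,-1.0,-0.03,0,0,0]

```text
time: 21.88
tool_pos: [0.5276, -0.174, 0.1243]
tool_rot: [-3.141, 0.002, -0.117]
contact_force: [-0.5, -0.1, 0.3]
opening: 0.0919
grip_force: 0.0
```

Emit:
move_arm:
  motion:
    - [0.26,-0.5,-0.03,0,0,0]
    - [0.515,-1.0,-0.03,0,0,0]

```text
time: 22.12
tool_pos: [0.5904, -0.0805, 0.1272]
tool_rot: [-3.141, 0.002, -0.116]
contact_force: [1.1, -1.1, 0.3]
opening: 0.0919
grip_force: 0.0
```

Emit:
move_arm:
  motion:
    - [0.24,-0.47,0,0,0,0]
    - [0.24,-0.47,0,0,0,0]
    - [0.24,-0.47,0,0,0,0]
    - [0.24,-0.47,0,0,0,0]

```text
time: 22.62
tool_pos: [0.6187, -0.0396, 0.1281]
tool_rot: [3.141, 0.001, -0.118]
contact_force: [-0.4, 0.2, -0.5]
opening: 0.0922
grip_force: 0.0
```

```bash
python3 look.py wrist w6;python3 plan.py .65 -.0385 .012 -6.9
```

```text
112 200 [0.664  0.0971] 81 50 11.1 0.049 0.0457
314 194 [ 0.6509 -0.0385] 81 48 -6.9 0.048 0.0458
t 22.68 pose [ 0.6188 -0.0397  0.1284] yaw -6.78 F [ 0.4 -0.2  0.5] op 0.0918 grip 0.0 q6 1.5
-> [0.65, -0.0385, 0.012, -6.9]
2 x [0.265, -0.042, 1.0, 0, 0, np.float64(0.0007)]
1 x [0.043, -0.007, 0.164, 0, 0, np.float64(-0.0)]
```

Emit:
move_arm:
  motion:
    - [0.31,-0.05,0.1,0,0,0]
    - [0.31,-0.05,0.5,0,0,0]
    - [0.31,-0.05,0.9,0,0,0]
    - [0.31,-0.05,1.0,0,0,0]
    - [0.31,-0.05,1.0,0,0,0]

```text
time: 23.3
tool_pos: [0.6508, -0.0377, 0.029]
tool_rot: [3.141, 0.0, -0.117]
contact_force: [0.3, -0.6, 0.4]
opening: 0.0917
grip_force: 0.0
```

Emit:
move_arm:
  motion:
    - [0,0,0.1,0,0,0]
    - [0,0,0.16,0,0,0]
    - [0,0,0.16,0,0,0]

```text
time: 23.68
tool_pos: [0.6507, -0.0369, 0.0126]
tool_rot: [3.142, 0.0, -0.116]
contact_force: [0.5, 0.3, 0.7]
opening: 0.0918
grip_force: 0.0
```

Emit:
move_arm:
  motion:
    - [0,0,0,0,0,0]
    - [0,0,0,0,0,0]
    - [0,0,0,0,0,0]
    - [0,0,0,0,0,0]
    - [0,0,0,0,0,0]
  fingers: -1
  newtons: 30

```text
time: 24.3
tool_pos: [0.6509, -0.0373, 0.0127]
tool_rot: [3.141, -0.0, -0.116]
contact_force: [0.7, -0.7, -0.1]
opening: 0.0478
grip_force: 30.0
```

Emit:
move_arm:
  motion:
    - [0,0,-0.1,0,0,0]
    - [0,0,-0.3,0,0,0]
    - [0,0,-0.5,0,0,0]
    - [0,0,-0.5,0,0,0]
    - [0,0,-0.5,0,0,0]
    - [0,0,-0.5,0,0,0]

```text
time: 25.05
tool_pos: [0.65, -0.0369, 0.0613]
tool_rot: [-3.142, 0.003, -0.116]
contact_force: [0.2, -0.8, -5.7]
opening: 0.0476
grip_force: 30.0
```

```bash
python3 plan.py .3854 -.2738 .13 4.3 .3854 -.2738 .019 4.3; python3 plan.py .5025 .3475 .13 -5.3  .5025 .3475 .022 -5.3
```

```text
t 25.05 pose [ 0.65   -0.0369  0.0613] yaw -6.67 F [ 0.2 -0.8 -5.7] op 0.0476 grip 30.0 q6 1.51
-> [0.3854, -0.2738, 0.13, 4.3]
3 x [-0.884, 1.0, -0.258, 0, 0, np.float64(-0.061)]
3 x [-1.0, 0.768, -0.244, 0, 0, np.float64(-0.0)]
2 x [-0.758, 0.583, -0.185, 0, 0, np.float64(-0.0)]
-> [0.3854, -0.2738, 0.019, 4.3]
2 x [0.0, -0.0, 1.0, 0, 0, np.float64(-0.0)]
1 x [0.0, -0.0, 0.11, 0, 0, np.float64(-0.0)]
t 25.05 pose [ 0.65   -0.0369  0.0613] yaw -6.67 F [ 0.2 -0.8 -5.7] op 0.0476 grip 30.0 q6 1.51
-> [0.5025, 0.3475, 0.13, -5.3]
2 x [-0.524, -1.0, -0.188, 0, 0, np.float64(-0.0076)]
2 x [-0.494, -1.0, -0.186, 0, 0, np.float64(-0.0)]
2 x [-0.494, -1.0, -0.186, 0, 0, np.float64(-0.0)]
2 x [-0.336, -0.679, -0.127, 0, 0, np.float64(-0.0)]
-> [0.5025, 0.3475, 0.022, -5.3]
2 x [0.0, 0.0, 1.0, 0, 0, np.float64(-0.0)]
1 x [0.0, 0.0, 0.08, 0, 0, np.float64(-0.0)]
```

Third carton weighs 5.7 N, so it is the full one and goes to the bay.

Emit:
move_arm:
  motion:
    - [-0.1,-0.1,-0.3,0,0,0]
    - [-0.25,-0.45,-0.34,0,0,0]
    - [-0.524,-1.0,-0.34,0,0,-0.0076]
    - [-0.524,-1.0,-0.34,0,0,-0.0076]
  newtons: 45

```text
time: 25.55
tool_pos: [0.608, 0.0726, 0.0959]
tool_rot: [-3.141, 0.004, -0.088]
contact_force: [0.2, -0.4, -5.5]
opening: 0.0473
grip_force: 45.0
```

Emit:
move_arm:
  motion:
    - [-0.25,-0.5,0,0,0,0]
    - [-0.494,-1.0,0,0,0,0]

```text
time: 25.8
tool_pos: [0.5701, 0.1728, 0.096]
tool_rot: [3.141, 0.001, -0.095]
contact_force: [0.2, 0.8, -5.6]
opening: 0.0473
grip_force: 45.0
```

Emit:
move_arm:
  motion:
    - [-0.25,-0.5,0,0,0,0]
    - [-0.494,-1.0,0,0,0,0]

```text
time: 26.05
tool_pos: [0.5303, 0.2767, 0.0962]
tool_rot: [3.14, -0.0, -0.094]
contact_force: [1.3, -4.0, -6.9]
opening: 0.0476
grip_force: 45.0
```

Emit:
move_arm:
  motion:
    - [-0.15,-0.35,0,0,0,0]
    - [-0.336,-0.69,0,0,0,0]
    - [-0.336,-0.69,0,0,0,0]
    - [-0.336,-0.69,0,0,0,0]

```text
time: 26.55
tool_pos: [0.5035, 0.3479, 0.0961]
tool_rot: [3.14, 0.001, -0.092]
contact_force: [0.3, -0.9, -6.7]
opening: 0.0472
grip_force: 45.0
```

```bash
python3 look.py wrist w7;python3 plan.py .5026 .3488 .022 -5.3
```

```text
322 195 [0.5431 0.3442] 14 13 -5.4 0.048 0.0455
204 236 [0.5233 0.4149] 67 26 -5.7 0.051 0.0475
341 137 [0.5761 0.3281] 40 24 84.1 0.052 0.0496
352 70 [0.6087 0.3227] 43 19 65.4 0.052 0.0495
t 26.6 pose [0.5038 0.3475 0.0962] yaw -5.34 F [-0.7 -0.6 -6.5] op 0.0479 grip 45.0 q6 2.14
-> [0.5026, 0.3488, 0.022, -5.3]
2 x [-0.013, -0.012, 0.742, 0, 0, np.float64(-0.0002)]
```

View pics/w7.png

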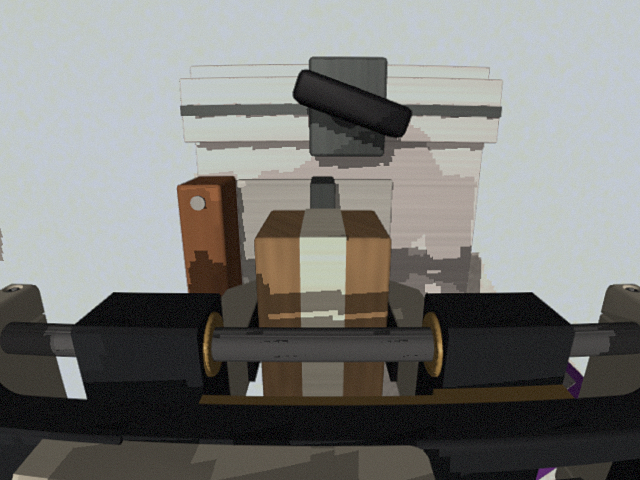

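The view shows the loose carriage now at (348,105), dragged forward. The hanging carton must have caught the knob on the way in. I'll set the carton down on free bench, reopen the stop, then bring it in higher.

```bash
python3 plan.py .5035 .3475 .15 -5.3 .443 .10 .15 -5.3 .443 .1 .015 -5.3
```

```text
t 26.6 pose [0.5038 0.3475 0.0962] yaw -5.34 F [-0.7 -0.6 -6.5] op 0.0479 grip 45.0 q6 2.14
-> [0.5035, 0.3475, 0.15, -5.3]
1 x [-0.003, 0.001, -0.538, 0, 0, np.float64(-0.0002)]
-> [0.443, 0.1, 0.15, -5.3]
2 x [-0.148, 1.0, -0.0, 0, 0, np.float64(-0.0)]
2 x [-0.149, 1.0, -0.0, 0, 0, np.float64(-0.0)]
1 x [-0.077, 0.52, -0.0, 0, 0, np.float64(-0.0)]
-> [0.443, 0.1, 0.015, -5.3]
2 x [0.0, -0.0, 1.0, 0, 0, np.float64(-0.0)]
1 x [0.0, -0.0, 0.35, 0, 0, np.float64(-0.0)]
```

Emit:
move_arm:
  motion:
    - [0,0,-0.3,0,0,0]
    - [0,0,-0.54,0,0,0]
    - [0,0,-0.54,0,0,0]

```text
time: 26.98
tool_pos: [0.5053, 0.3479, 0.1526]
tool_rot: [-3.139, -0.004, -0.094]
contact_force: [0.8, 1.1, -6.9]
opening: 0.0475
grip_force: 45.0
```

Emit:
move_arm:
  motion:
    - [-0.07,0.5,0,0,0,0]
    - [-0.15,1.0,0,0,0,0]

```text
time: 27.22
tool_pos: [0.4783, 0.2484, 0.149]
tool_rot: [3.14, 0.002, -0.092]
contact_force: [0.9, -0.7, -6.6]
opening: 0.0476
grip_force: 45.0
```

Emit:
move_arm:
  motion:
    - [-0.07,0.5,0,0,0,0]
    - [-0.15,1.0,0,0,0,0]

```text
time: 27.48
tool_pos: [0.4541, 0.1498, 0.1495]
tool_rot: [3.141, 0.001, -0.093]
contact_force: [0.6, -0.6, -5.6]
opening: 0.0479
grip_force: 45.0
```

Emit:
move_arm:
  motion:
    - [-0.08,0.3,0,0,0,0]
    - [-0.08,0.52,0,0,0,0]
    - [-0.08,0.52,0,0,0,0]

```text
time: 27.85
tool_pos: [0.4417, 0.0993, 0.1499]
tool_rot: [3.141, 0.002, -0.096]
contact_force: [0.2, 0.1, -6.8]
opening: 0.0478
grip_force: 45.0
```

Emit:
move_arm:
  motion:
    - [0,0,0.4,0,0,0]
    - [0,0,0.8,0,0,0]
    - [0,0,1.0,0,0,0]
    - [0,0,1.0,0,0,0]

```text
time: 28.35
tool_pos: [0.441, 0.1012, 0.049]
tool_rot: [3.141, 0.004, -0.093]
contact_force: [0.0, 0.3, -6.0]
opening: 0.0478
grip_force: 45.0
```

```bash
python3 look.py wrist w8;python3 plan.py .443 .1 .0145 -5.3
```

```text
322 214 [0.4812 0.0973] 47 1 84.8 0.055 0.0471
t 28.4 pose [0.442  0.1013 0.0502] yaw -5.3 F [ 0.1  0.2 -6.7] op 0.0479 grip 45.0 q6 1.72
-> [0.443, 0.1, 0.0145, -5.3]
1 x [0.011, 0.012, 0.357, 0, 0, np.float64(-0.0)]
```

Emit:
move_arm:
  motion:
    - [0,0,0.2,0,0,0]
    - [0,0,0.33,0,0,0]
    - [0,0,0.365,0,0,0]
    - [0,0,0.365,0,0,0]

```text
time: 28.9
tool_pos: [0.4426, 0.1011, 0.0145]
tool_rot: [3.142, -0.0, -0.093]
contact_force: [0.1, 0.8, -6.5]
opening: 0.0478
grip_force: 45.0
```

Emit:
move_arm:
  motion:
    - [0,0,0,0,0,0]
    - [0,0,0,0,0,0]
    - [0,0,0,0,0,0]
    - [0,0,0,0,0,0]
  fingers: 1

```text
time: 29.4
tool_pos: [0.4425, 0.101, 0.0145]
tool_rot: [-3.142, -0.001, -0.093]
contact_force: [-0.7, 0.1, -0.1]
opening: 0.0829
grip_force: 0.0
```

Emit:
move_arm:
  motion:
    - [0,0,-0.4,0,0,0]
    - [0,0,-0.9,0,0,0]
    - [-0.2,0,-1.0,0,0,0]
    - [-0.4,0,-1.0,0,0,0]
    - [-0.4,0,-1.0,0,0,0]

```text
time: 30.02
tool_pos: [0.4016, 0.1048, 0.1144]
tool_rot: [3.141, 0.0, -0.092]
contact_force: [0.8, -0.0, 0.5]
opening: 0.0918
grip_force: 0.0
```

```bash
python3 look.py wrist w9
python3 - <<'E'
from h import *
c=cam('top');save(c,'t9.png');P=cloud(c);z=P[:,:,2]
for lo,hi in((.038,.06),(.065,.1)):
  print(lo)
  for r in rects(c,P,(z>lo)&(z<hi),60):
    if r[0]<560 and 130<r[1]<330: print(*r)
E
python3 plan.py .587 .325 .15 -5.3
```

```text
211 369 [0.3227 0.1922] 31 15 -51.1 0.048 0.0456
242 303 [0.3733 0.1576] 41 39 -2.9 0.048 0.0456
322 183 [0.4428 0.1008] 81 48 -5.3 0.048 0.0457
0.038
297 248 [0.471  0.0976] 48 21 85.8 0.051 0.0451
180 239 [0.4959 0.3466] 105 16 -4.7 0.05 0.0446
147 236 [0.5028 0.4159] 106 28 -6.1 0.054 0.0468
498 262 [ 0.4386 -0.3208] 235 214 -85.7 0.058 0.0489
189 202 [0.5728 0.3262] 42 23 80.8 0.059 0.0486
51 213 [0.5542 0.6277] 90 12 -17.5 0.06 0.0479
192 188 [0.6047 0.3176] 52 23 61.2 0.06 0.0485
487 172 [ 0.6284 -0.3027] 54 25 31.1 0.06 0.052
298 159 [0.6621 0.0966] 81 48 10.9 0.051 0.045
0.065
10 278 [0.4216 0.7031] 113 53 13.9 0.077 0.07
20 220 [0.5369 0.6788] 96 49 73.8 0.099 0.0829
186 193 [0.5873 0.3252] 53 14 65.5 0.09 0.0845
34 195 [0.5922 0.6474] 129 39 58.8 0.1 0.0832
496 166 [ 0.6339 -0.3119] 53 44 31.5 0.099 0.0824
t 30.12 pose [0.4033 0.1047 0.1143] yaw -5.3 F [-0.4  0.1  0.4] op 0.0919 grip 0.0 q6 1.73
-> [0.587, 0.325, 0.15, -5.3]
2 x [0.688, -1.0, -0.151, 0, 0, np.float64(-0.0)]
2 x [0.688, -1.0, -0.151, 0, 0, np.float64(-0.0)]
1 x [0.25, -0.363, -0.055, 0, 0, np.float64(-0.0)]
```

Emit:
move_arm:
  motion:
    - [0.3,-0.4,-0.3,0,0,-0.05]
    - [0.5,-0.7,-0.36,0,0,-0.1]
    - [0.688,-1.0,-0.36,0,0,-0.15]
    - [0.688,-1.0,-0.36,0,0,-0.2]
    - [0.688,-1.0,-0.36,0,0,-0.25]
    - [0.688,-1.0,-0.36,0,0,-0.3]
    - [0.688,-1.0,-0.36,0,0,-0.35]
    - [0.688,-1.0,-0.36,0,0,-0.396]
  fingers: 0.1

```text
time: 31.12
tool_pos: [0.4811, 0.198, 0.1497]
tool_rot: [-3.142, 0.0, 1.156]
contact_force: [-0.4, 0.2, 0.2]
opening: 0.0507
grip_force: 0.0
```

```bash
python3 plan.py .588 .3262 .15 66 .588 .3262 .059 66
```

```text
t 31.12 pose [0.4811 0.198  0.1497] yaw 66.24 F [-0.4  0.2  0.2] op 0.0507 grip 0.0 q6 0.66
-> [0.588, 0.3262, 0.15, 66.0]
2 x [1.0, 0.288, -0.002, 0, 0, np.float64(0.0014)]
2 x [0.605, 0.171, -0.001, 0, 0, np.float64(-0.0)]
-> [0.588, 0.3262, 0.059, 66.0]
2 x [0.0, 0.0, 0.91, 0, 0, np.float64(-0.0)]
```

Emit:
move_arm:
  motion:
    - [0.5,0.15,0,0,0,0]
    - [1.0,0.29,0,0,0,0]

```text
time: 31.38
tool_pos: [0.5493, 0.2782, 0.1499]
tool_rot: [3.141, -0.0, 1.15]
contact_force: [0.6, 0.7, 0.7]
opening: 0.0501
grip_force: 0.0
```

Emit:
move_arm:
  motion:
    - [0.3,0.08,0,0,0,0]
    - [0.605,0.17,0,0,0,0]
    - [0.605,0.17,0,0,0,0]

```text
time: 31.75
tool_pos: [0.5888, 0.3271, 0.1486]
tool_rot: [-3.141, 0.0, 1.153]
contact_force: [-0.3, 0.1, -0.8]
opening: 0.0505
grip_force: 0.0
```

Emit:
move_arm:
  motion:
    - [0,0,0.3,0,0,0]
    - [0,0,0.6,0,0,0]
    - [0,0,0.85,0,0,0]
    - [0,0,0.91,0,0,0]
    - [0,0,0.91,0,0,0]

```text
time: 32.38
tool_pos: [0.5877, 0.3255, 0.0593]
tool_rot: [-3.142, 0.0, 1.151]
contact_force: [0.1, 0.2, 0.1]
opening: 0.0502
grip_force: 0.0
```

Emit:
move_arm:
  motion:
    - [0,0,0,0,0,0]
    - [0,0,0,0,0,0]
    - [0,0,0,0,0,0]
    - [0,0,0,0,0,0]
  fingers: -1
  newtons: 30

```text
time: 32.88
tool_pos: [0.5877, 0.3259, 0.0594]
tool_rot: [3.141, -0.0, 1.152]
contact_force: [0.5, -0.3, 0.0]
opening: 0.0153
grip_force: 0.0
```

```bash
python3 plan.py .582 .2616 .059 66
```

```text
t 32.88 pose [0.5877 0.3259 0.0594] yaw 65.98 F [ 0.5 -0.3  0. ] op 0.0153 grip 0.0 q6 0.81
-> [0.582, 0.2616, 0.059, 66.0]
2 x [-0.61, 0.21, 0.004, 0, 0, np.float64(-0.0001)]
```

Emit:
move_arm:
  motion:
    - [0,0,0,0,0,0]
    - [0,0,0,0,0,0]
    - [-0.15,0.05,0,0,0,-0.01]
    - [-0.35,0.12,0,0,0,-0.013]
    - [-0.5,0.172,0,0,0,-0.013]
    - [-0.58,0.2,0,0,0,-0.013]
    - [-0.61,0.21,0,0,0,-0.013]
    - [-0.63,0.217,0,0,0,-0.013]
    - [-0.63,0.217,0,0,0,-0.013]

```text
time: 34.0
tool_pos: [0.5815, 0.2601, 0.0594]
tool_rot: [-3.141, -0.0, 1.193]
contact_force: [-3.7, 2.7, 5.7]
opening: 0.0139
grip_force: 30.0
```

Emit:
move_arm:
  motion:
    - [-0.02,0.006,0,0,0,0]
    - [-0.02,0.006,0,0,0,0]
    - [-0.02,0.006,0,0,0,0]

```text
time: 34.38
tool_pos: [0.5815, 0.26, 0.0594]
tool_rot: [-3.141, -0.003, 1.193]
contact_force: [-2.8, 9.5, 3.6]
opening: 0.0136
grip_force: 30.0
```

Emit:
move_arm:
  motion:
    - [0.03,-0.009,0,0,0,0]
    - [0.03,-0.009,0,0,0,0]
    - [0.03,-0.009,0,0,0,0]
    - [0.03,-0.009,0,0,0,0]
  fingers: 0.1

```text
time: 34.88
tool_pos: [0.582, 0.2601, 0.0591]
tool_rot: [3.141, 0.0, 1.192]
contact_force: [0.2, 1.4, 0.6]
opening: 0.0486
grip_force: 0.0
```

Emit:
move_arm:
  motion:
    - [0,0,-0.4,0,0,0]
    - [0,0,-0.9,0,0,0]
    - [0,0,-0.9,0,0,0]

```text
time: 35.25
tool_pos: [0.5844, 0.2611, 0.154]
tool_rot: [3.134, -0.006, 1.192]
contact_force: [-0.5, 0.6, -0.7]
opening: 0.0501
grip_force: 0.0
```

```bash
python3 plan.py .4428 .1008 .15 -5.3 .4428 .1008 .013 -5.3
```

```text
t 35.25 pose [0.5844 0.2611 0.154 ] yaw 68.31 F [-0.5  0.6 -0.7] op 0.0501 grip 0.0 q6 0.68
-> [0.4428, 0.1008, 0.15, -5.3]
7 x [-1.0, -0.359, 0.02, 0, 0, np.float64(0.4089)]
2 x [-0.635, 0.869, 0.02, 0, 0, np.float64(-0.0)]
-> [0.4428, 0.1008, 0.013, -5.3]
2 x [-0.0, -0.0, 1.0, 0, 0, np.float64(-0.0)]
1 x [-0.0, -0.0, 0.37, 0, 0, np.float64(-0.0)]
```

Emit:
move_arm:
  motion:
    - [-0.1,-0.04,0,0,0,0.05]
    - [-0.2,-0.08,0,0,0,0.1]
    - [-0.4,-0.15,0,0,0,0.15]
    - [-0.6,-0.21,0,0,0,0.2]
    - [-0.8,-0.28,0,0,0,0.25]
    - [-0.9,-0.33,0,0,0,0.3]
    - [-1.0,-0.36,0,0,0,0.35]
    - [-1.0,-0.36,0,0,0,0.409]
    - [-1.0,-0.36,0,0,0,0.409]
  fingers: 1

```text
time: 36.38
tool_pos: [0.5111, 0.1805, 0.1485]
tool_rot: [3.141, 0.001, -0.091]
contact_force: [0.1, 0.2, -0.2]
opening: 0.0919
grip_force: 0.0
```

Emit:
move_arm:
  motion:
    - [-0.3,0.43,0.02,0,0,0]
    - [-0.635,0.87,0.02,0,0,0]
    - [-0.635,0.87,0.02,0,0,0]
    - [-0.635,0.87,0.02,0,0,0]

```text
time: 36.88
tool_pos: [0.441, 0.1002, 0.1474]
tool_rot: [-3.141, -0.001, -0.091]
contact_force: [-0.4, 1.1, 0.9]
opening: 0.0917
grip_force: 0.0
```

```bash
python3 look.py wrist w10; python3 plan.py .4428 .1008 .013 -5.3
```

```text
225 373 [0.3372 0.1899] 56 35 -50.7 0.048 0.0457
244 318 [0.3835 0.1648] 37 20 79.1 0.048 0.0453
321 231 [0.4429 0.1008] 81 48 -5.4 0.048 0.0458
67 187 [0.492  0.2817] 105 16 -5.3 0.048 0.0453
66 55 [0.5826 0.2607] 50 42 -5.2 0.055 0.0493
t 36.92 pose [0.4412 0.1005 0.1474] yaw -5.19 F [ 0.6 -1.   0.1] op 0.0915 grip 0.0 q6 1.72
-> [0.4428, 0.1008, 0.013, -5.3]
2 x [0.012, -0.003, 1.0, 0, 0, np.float64(0.0006)]
1 x [0.004, -0.002, 0.344, 0, 0, np.float64(-0.0)]
```

Emit:
move_arm:
  motion:
    - [0.015,0,0.5,0,0,0]
    - [0.015,0,0.95,0,0,0]
    - [0.015,0,1.0,0,0,0]
    - [0.015,0,1.0,0,0,0]

```text
time: 37.42
tool_pos: [0.4427, 0.1004, 0.0477]
tool_rot: [-3.142, -0.001, -0.091]
contact_force: [1.2, -0.1, 1.0]
opening: 0.0917
grip_force: 0.0
```

Emit:
move_arm:
  motion:
    - [0,0,0.25,0,0,0]
    - [0,0,0.34,0,0,0]
    - [0,0,0.345,0,0,0]
    - [0,0,0.345,0,0,0]

```text
time: 37.92
tool_pos: [0.4424, 0.1, 0.0136]
tool_rot: [-3.141, -0.002, -0.092]
contact_force: [0.2, 1.0, 0.6]
opening: 0.0918
grip_force: 0.0
```

Emit:
move_arm:
  motion:
    - [0,0,0,0,0,0]
    - [0,0,0,0,0,0]
    - [0,0,0,0,0,0]
    - [0,0,0,0,0,0]
    - [0,0,0,0,0,0]
  fingers: -1
  newtons: 40

```text
time: 38.55
tool_pos: [0.4417, 0.1001, 0.0127]
tool_rot: [-3.142, 0.0, -0.093]
contact_force: [-0.5, 0.4, 0.4]
opening: 0.0475
grip_force: 40.0
```

Emit:
move_arm:
  motion:
    - [0,0,-0.2,0,0,0]
    - [0,0,-0.6,0,0,0]
    - [0,0,-1.0,0,0,0]
    - [0,0,-1.0,0,0,0]

```text
time: 39.05
tool_pos: [0.4429, 0.1001, 0.1143]
tool_rot: [-3.141, -0.005, -0.092]
contact_force: [0.7, 0.3, -6.5]
opening: 0.0476
grip_force: 40.0
```

Emit:
move_arm:
  motion:
    - [0,0,-0.2,0,0,0]
    - [0,0,-0.4,0,0,0]
    - [0,0,-0.4,0,0,0]

```text
time: 39.42
tool_pos: [0.4415, 0.0999, 0.1517]
tool_rot: [3.141, 0.001, -0.093]
contact_force: [0.1, 0.6, -7.5]
opening: 0.0477
grip_force: 40.0
```

```bash
python3 plan.py .5026 .3488 .15 -5.3
```

```text
t 39.42 pose [0.4415 0.0999 0.1517] yaw -5.3 F [ 0.1  0.6 -7.5] op 0.0477 grip 40.0 q6 1.72
-> [0.5026, 0.3488, 0.15, -5.3]
2 x [0.149, -1.0, 0.007, 0, 0, np.float64(-0.0)]
2 x [0.15, -1.0, 0.007, 0, 0, np.float64(-0.0)]
1 x [0.08, -0.534, 0.003, 0, 0, np.float64(-0.0)]
```

Emit:
move_arm:
  motion:
    - [0.07,-0.5,0,0,0,0]
    - [0.15,-1.0,0,0,0,0]

```text
time: 39.67
tool_pos: [0.4651, 0.1986, 0.1502]
tool_rot: [3.14, 0.003, -0.094]
contact_force: [1.0, -0.1, -6.2]
opening: 0.0481
grip_force: 40.0
```

Emit:
move_arm:
  motion:
    - [0.07,-0.5,0,0,0,0]
    - [0.15,-1.0,0,0,0,0]

```text
time: 39.92
tool_pos: [0.4891, 0.2974, 0.1495]
tool_rot: [3.139, 0.004, -0.093]
contact_force: [0.4, -0.9, -6.6]
opening: 0.048
grip_force: 40.0
```

Emit:
move_arm:
  motion:
    - [0.04,-0.3,0,0,0,0]
    - [0.075,-0.534,0,0,0,0]
    - [0.075,-0.534,0,0,0,0]
    - [0.075,-0.534,0,0,0,0]

```text
time: 40.42
tool_pos: [0.5014, 0.3479, 0.1503]
tool_rot: [3.139, 0.003, -0.092]
contact_force: [-0.5, 0.4, -6.8]
opening: 0.0475
grip_force: 40.0
```

```bash
python3 look.py wrist w11; python3 plan.py .502 .3488 .07 -5.3 .502 .3488 .022 -5.3
```

```text
568 373 [0.3596 0.146 ] 24 13 -4.4 0.048 0.0456
412 226 [0.4996 0.2823] 90 15 -5.5 0.048 0.0455
226 227 [0.5094 0.4163] 95 26 -5.3 0.051 0.0476
434 131 [0.5707 0.2621] 41 26 84.6 0.055 0.0495
441 79 [0.5995 0.2598] 40 16 82.8 0.052 0.0494
t 40.48 pose [0.5017 0.3478 0.1509] yaw -5.33 F [-0.2 -0.4 -6.9] op 0.0473 grip 40.0 q6 2.14
-> [0.502, 0.3488, 0.07, -5.3]
2 x [0.002, -0.01, 0.809, 0, 0, np.float64(-0.0002)]
-> [0.502, 0.3488, 0.022, -5.3]
1 x [0.0, -0.0, 0.48, 0, 0, np.float64(-0.0)]
```

View pics/w11.png

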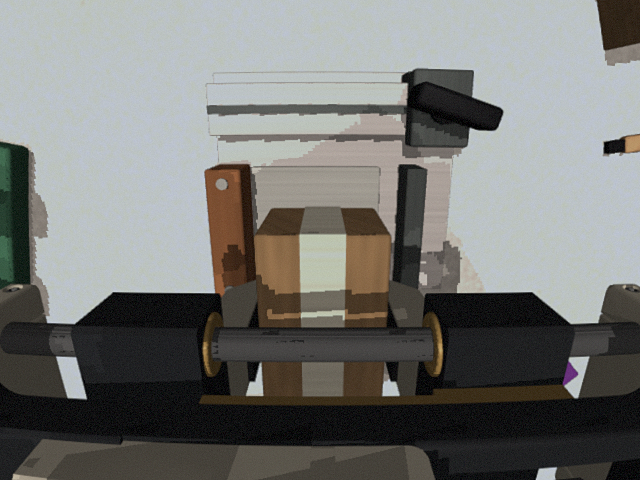

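The bay is clear: end block at (226,227), stop at (412,226), and the carton sits square between them.

Emit:
move_arm:
  motion:
    - [0,-0.01,0.3,0,0,0]
    - [0,-0.01,0.6,0,0,0]
    - [0,-0.01,0.81,0,0,0]
    - [0,-0.01,0.81,0,0,0]

```text
time: 40.98
tool_pos: [0.5013, 0.3483, 0.0697]
tool_rot: [3.139, 0.004, -0.094]
contact_force: [-0.9, 0.6, -6.7]
opening: 0.0478
grip_force: 40.0
```

Emit:
move_arm:
  motion:
    - [0,0,0.15,0,0,0]
    - [0,0,0.3,0,0,0]
    - [0,0,0.4,0,0,0]
    - [0,0,0.45,0,0,0]
    - [0,0,0.48,0,0,0]
    - [0,0,0.48,0,0,0]

```text
time: 41.72
tool_pos: [0.5026, 0.3499, 0.024]
tool_rot: [3.142, -0.0, -0.092]
contact_force: [-1.5, -0.3, -2.6]
opening: 0.048
grip_force: 40.0
```

```bash
python3 plan.py .502 .3488 .022 -5.3
```

```text
t 41.73 pose [0.5026 0.3499 0.024 ] yaw -5.3 F [-1.5 -0.3 -2.6] op 0.048 grip 40.0 q6 2.15
-> [0.502, 0.3488, 0.022, -5.3]
1 x [-0.005, 0.011, 0.02, 0, 0, np.float64(0.0)]
```

Emit:
move_arm:
  motion:
    - [0,0,0.02,0,0,0]
    - [0,0,0.02,0,0,0]

```text
time: 41.98
tool_pos: [0.5028, 0.35, 0.0221]
tool_rot: [-3.141, -0.001, -0.093]
contact_force: [-0.9, 0.1, -3.3]
opening: 0.0476
grip_force: 40.0
```

Emit:
move_arm:
  motion:
    - [0,0,0,0,0,0]
    - [0,0,0,0,0,0]
    - [0,0,0,0,0,0]
  fingers: 0.25

```text
time: 42.35
tool_pos: [0.5029, 0.35, 0.0221]
tool_rot: [-3.141, -0.001, -0.093]
contact_force: [0.4, -1.5, 0.8]
opening: 0.0575
grip_force: 0.0
```

Emit:
move_arm:
  motion:
    - [0,0,-0.3,0,0,0]
    - [0,0,-0.8,0,0,0]
    - [0,0,-1.0,0,0,0]
    - [0,0,-1.0,0,0,0]

```text
time: 42.85
tool_pos: [0.5035, 0.3504, 0.1236]
tool_rot: [-3.139, -0.004, -0.093]
contact_force: [-0.3, -0.1, -0.3]
opening: 0.0573
grip_force: 0.0
```

Emit:
move_arm:
  motion:
    - [-0.3,0.2,-0.3,0,0,0]
    - [-0.6,0.2,-0.4,0,0,0]
    - [-0.6,0.2,-0.4,0,0,0]
    - [-0.6,0.2,-0.4,0,0,0]

```text
time: 43.35
tool_pos: [0.4411, 0.3353, 0.1606]
tool_rot: [3.141, 0.001, -0.092]
contact_force: [0.2, 0.5, -0.6]
opening: 0.0573
grip_force: 0.0
```

```bash
python3 look.py wrist w12
python3 - <<'E'
from h import *
c=cam('wrist');P=cloud(c);z=P[:,:,2]
for r in rects(c,P,(z>.05)&(z<.06),150): print(*r)
for r in rects(c,P,(z>.065)&(z<.1),150): print(*r)
E
python3 plan.py .583 .261 .15 68.5
```

```text
530 285 [0.3821 0.1672] 46 22 79.4 0.047 0.0452
292 146 [0.5042 0.3497] 81 49 -5.7 0.055 0.0537
201 154 [0.5043 0.4163] 105 26 -5.4 0.052 0.0475
388 154 [0.4917 0.2827] 106 15 -5.2 0.048 0.0455
409 39 [0.5714 0.2622] 40 29 83.1 0.055 0.0494
292 147 [0.5041 0.35  ] 81 48 -5.3 0.056 0.0537
412 31 [0.5719 0.2648] 20 13 63.3 0.06 0.0546
428 10 [0.5778 0.262 ] 52 14 79.9 0.088 0.0841
t 43.45 pose [0.4414 0.3353 0.1606] yaw -5.32 F [ 0.2 -1.  -0. ] op 0.0571 grip 0.0 q6 2.18
-> [0.583, 0.261, 0.15, 68.5]
7 x [1.0, 0.411, 0.071, 0, 0, np.float64(-0.4101)]
1 x [-0.056, 0.515, 0.035, 0, 0, np.float64(-0.0)]
```

Carton sits at dock (-1.4, 13.4) mm, square, with the pan sunk (top 54 mm). Next is the knob.

Emit:
move_arm:
  motion:
    - [0.1,0.05,0,0,0,-0.05]
    - [0.25,0.1,0,0,0,-0.1]
    - [0.4,0.16,0,0,0,-0.15]
    - [0.55,0.22,0,0,0,-0.2]
    - [0.7,0.28,0,0,0,-0.25]
    - [0.85,0.34,0,0,0,-0.3]
    - [1.0,0.41,0,0,0,-0.35]
    - [1.0,0.41,0,0,0,-0.41]
    - [1.0,0.41,0,0,0,-0.41]
  fingers: 0.1

```text
time: 44.58
tool_pos: [0.5371, 0.2849, 0.1606]
tool_rot: [-3.141, 0.001, 1.193]
contact_force: [-0.1, 0.2, -0.5]
opening: 0.0507
grip_force: 0.0
```

Emit:
move_arm:
  motion:
    - [-0.03,0.25,0,0,0,0]
    - [-0.056,0.515,0,0,0,0]
    - [-0.056,0.515,0,0,0,0]

```text
time: 44.95
tool_pos: [0.5838, 0.2603, 0.1609]
tool_rot: [-3.142, 0.0, 1.19]
contact_force: [-0.1, -0.3, -0.1]
opening: 0.0505
grip_force: 0.0
```

```bash
python3 - <<'E'
from h import *
c=cam('top');P=cloud(c);z=P[:,:,2]
for r in rects(c,P,(z>.065)&(z<.1),60):
    if 130<r[0]<260 and 150<r[1]<330: print(*r)
E
python3 plan.py .582 .2605 .059 68.5
```

```text
218 196 [0.5791 0.2565] 43 14 68.3 0.089 0.0846
t 45.0 pose [0.5827 0.2609 0.1609] yaw 68.26 F [-0.2 -0.   0.3] op 0.0503 grip 0.0 q6 0.68
-> [0.582, 0.2605, 0.059, 68.5]
2 x [-0.007, -0.005, 1.0, 0, 0, np.float64(-0.0013)]
1 x [0.0, 0.0, 0.019, 0, 0, np.float64(-0.0)]
```

Emit:
move_arm:
  motion:
    - [0,0,0.4,0,0,0]
    - [0,0,0.8,0,0,0]
    - [0,0,1.0,0,0,0]
    - [0,0,1.0,0,0,0]

```text
time: 45.5
tool_pos: [0.5806, 0.2615, 0.0599]
tool_rot: [-3.138, 0.003, 1.195]
contact_force: [-0.2, -0.8, -0.0]
opening: 0.0505
grip_force: 0.0
```

Emit:
move_arm:
  motion:
    - [0,0,0.02,0,0,0]
    - [0,0,0.02,0,0,0]
    - [0,0,0.02,0,0,0]
    - [0,0,0.02,0,0,0]
    - [0,0,0.02,0,0,0]
    - [0,0,0.02,0,0,0]
  fingers: -1
  newtons: 35

```text
time: 46.25
tool_pos: [0.5821, 0.2616, 0.0602]
tool_rot: [-3.141, -0.0, 1.196]
contact_force: [-3.7, 1.1, 6.1]
opening: 0.0137
grip_force: 35.0
```

Emit:
move_arm:
  motion:
    - [0.1,-0.029,0,0,0,0]
    - [0.2,-0.058,0,0,0,0]
    - [0.3,-0.086,0,0,0,0]
    - [0.36,-0.103,0,0,0,0]
    - [0.42,-0.12,0,0,0,0]
    - [0.48,-0.138,0,0,0,0]
    - [0.54,-0.155,0,0,0,0]
    - [0.58,-0.167,0,0,0,0]
    - [0.6,-0.172,0,0,0,0]
    - [0.61,-0.175,0,0,0,0]
    - [0.62,-0.178,0,0,0,0]

```text
time: 47.62
tool_pos: [0.5879, 0.324, 0.0601]
tool_rot: [-3.14, 0.003, 1.195]
contact_force: [-6.5, -5.2, 8.3]
opening: 0.014
grip_force: 35.0
```

```bash
python3 plan.py .5882 .3272 .059 68.5
```

```text
t 47.62 pose [0.5879 0.324  0.0601] yaw 68.49 F [-6.5 -5.2  8.3] op 0.014 grip 35.0 q6 0.77
-> [0.5882, 0.3272, 0.059, 68.5]
1 x [0.031, -0.009, 0.011, 0, 0, np.float64(-0.0)]
```

Emit:
move_arm:
  motion:
    - [0.01,-0.003,0,0,0,0]
    - [0.02,-0.006,0,0,0,0]
    - [0.03,-0.009,0,0,0,0]
    - [0.03,-0.009,0,0,0,0]

```text
time: 48.12
tool_pos: [0.5882, 0.3272, 0.0601]
tool_rot: [-3.141, 0.003, 1.195]
contact_force: [-6.7, -4.6, 7.4]
opening: 0.0136
grip_force: 35.0
```

Emit:
move_arm:
  motion:
    - [0.01,-0.003,0,0,0,0]
    - [0.01,-0.003,0,0,0,0]

```text
time: 48.38
tool_pos: [0.5883, 0.3282, 0.0601]
tool_rot: [-3.141, 0.003, 1.195]
contact_force: [-6.4, -5.4, 7.3]
opening: 0.0137
grip_force: 35.0
```

Emit:
move_arm:
  motion:
    - [0.01,-0.003,0,0,0,0]
    - [0.01,-0.003,0,0,0,0]

```text
time: 48.62
tool_pos: [0.5883, 0.3285, 0.0601]
tool_rot: [-3.141, 0.005, 1.195]
contact_force: [-6.7, -8.8, 8.7]
opening: 0.0137
grip_force: 35.0
```

Emit:
move_arm:
  motion:
    - [0.007,-0.002,0,0,0,0]
    - [0.007,-0.002,0,0,0,0]

```text
time: 48.88
tool_pos: [0.5883, 0.3285, 0.0601]
tool_rot: [-3.141, 0.006, 1.195]
contact_force: [-7.3, -10.8, 9.1]
opening: 0.0139
grip_force: 35.0
```

Emit:
move_arm:
  motion:
    - [0,-0.007,0,0,0,0.04]
    - [0,-0.007,0,0,0,0.08]
    - [0,-0.007,0,0,0,0.12]
    - [0,-0.007,0,0,0,0.16]
    - [0,-0.007,0,0,0,0.2]
    - [0,-0.007,0,0,0,0.22]
    - [0,-0.007,0,0,0,0.22]
  newtons: 40

```text
time: 49.75
tool_pos: [0.5885, 0.3284, 0.0602]
tool_rot: [3.138, 0.004, 0.503]
contact_force: [-4.3, -11.4, 7.6]
opening: 0.0136
grip_force: 40.0
```

```bash
python3 plan.py .5882 .3285 .059 -5.3;python3 -c "
from h import *;print(robot.observe()['torque'])"
```

```text
t 49.75 pose [0.5885 0.3284 0.0602] yaw 28.83 F [ -4.3 -11.4   7.6] op 0.0136 grip 40.0 q6 1.47
-> [0.5882, 0.3285, 0.059, -5.3]
4 x [-0.002, -0.002, 0.012, 0, 0, np.float64(0.1896)]
[-1.91767981  0.75798846 -0.02201457]
```

Emit:
move_arm:
  motion:
    - [0,0,0,0,0,0.04]
    - [0,0,0,0,0,0.08]
    - [0,0,0,0,0,0.12]
    - [0,0,0,0,0,0.15]
    - [0,0,0,0,0,0.18]
    - [0,0,0,0,0,0.195]
    - [0,0,0,0,0,0.198]
    - [0,0,0,0,0,0.198]

```text
time: 50.75
tool_pos: [0.5884, 0.3282, 0.0602]
tool_rot: [3.135, 0.001, -0.117]
contact_force: [-5.0, -12.2, 9.0]
opening: 0.0141
grip_force: 40.3
```

```bash
python3 plan.py .5882 .3285 .059 -5.3;python3 -c "
from h import *;print(robot.observe()['torque'])"
```

```text
t 50.75 pose [0.5884 0.3282 0.0602] yaw -6.69 F [ -5.  -12.2   9. ] op 0.0141 grip 40.3 q6 2.09
-> [0.5882, 0.3285, 0.059, -5.3]
1 x [-0.003, -0.003, 0.012, 0, 0, np.float64(-0.0077)]
[-2.00971561  0.81386486  0.58577696]
```

Emit:
move_arm:
  motion:
    - [0,0,0,0,0,0]
    - [0,0,0,0,0,0]
    - [0,0,0,0,0,0]
    - [0,0,0,0,0,0]
  fingers: 0.1

```text
time: 51.25
tool_pos: [0.5886, 0.3319, 0.0595]
tool_rot: [3.142, -0.0, -0.117]
contact_force: [0.2, 0.4, 0.3]
opening: 0.048
grip_force: 0.0
```

Emit:
move_arm:
  motion:
    - [0,0,-0.3,0,0,0]
    - [0,0,-0.7,0,0,0]
    - [-0.1,0,-1.0,0,0,0]
    - [-1.0,0,-1.0,0,0,0]
    - [-1.0,0,-1.0,0,0,0]

```text
time: 51.88
tool_pos: [0.4867, 0.3438, 0.1601]
tool_rot: [-3.142, 0.001, -0.117]
contact_force: [0.1, -0.1, 0.6]
opening: 0.0505
grip_force: 0.0
```

```bash
python3 - <<'E'
from h import *
for n in('wrist','top'):
    c=cam(n);save(c,n+'13.png');P=cloud(c);z=P[:,:,2]
    for lo,hi in((.038,.05),(.050,.06),(.066,.1)):
        print(n,lo)
        for r in rects(c,P,(z>lo)&(z<hi),60):
            if .3<r[2][0]<.75 and -.5<r[2][1]<.45: print(*r)
E
python3 plan.py .63 .097 .16 10.8
```

```text
wrist 0.038
223 210 [0.5043 0.4098] 105 40 -5.7 0.05 0.0477
305 201 [0.4976 0.3571] 105 46 4.5 0.05 0.0457
308 84 [0.5901 0.3414] 49 13 -4.5 0.05 0.0493
349 84 [0.5871 0.3136] 50 11 -5.0 0.05 0.0493
627 6 [0.626  0.1099] 13 12 -80.8 0.047 0.0448
wrist 0.05
269 211 [0.5069 0.3798] 82 49 -5.4 0.056 0.0538
313 85 [0.5906 0.3386] 14 7 -7.0 0.06 0.0587
wrist 0.066
328 79 [0.5892 0.3277] 52 14 -5.3 0.088 0.0853
top 0.038
257 309 [0.3485 0.184 ] 81 48 -50.5 0.05 0.0453
149 215 [0.5464 0.4116] 25 18 89.6 0.05 0.0469
498 262 [ 0.4389 -0.3202] 234 213 -85.8 0.05 0.0442
195 197 [0.5863 0.3174] 50 24 -5.4 0.05 0.0476
298 159 [0.662  0.0966] 81 48 10.9 0.05 0.0452
top 0.05
527 283 [ 0.3928 -0.3751] 80 50 5.2 0.057 0.052
157 239 [0.4947 0.391 ] 42 11 -4.2 0.058 0.0533
521 235 [ 0.4921 -0.3662] 81 49 4.3 0.058 0.0519
180 121 [0.7469 0.3459] 64 32 -35.2 0.06 0.0571
top 0.066
185 193 [0.5871 0.3265] 51 16 -5.4 0.089 0.0837
497 166 [ 0.6344 -0.3127] 53 46 30.2 0.1 0.082
t 51.98 pose [0.4865 0.3442 0.1602] yaw -6.6 F [-0.2  0.1 -0. ] op 0.0505 grip 0.0 q6 2.17
-> [0.63, 0.097, 0.16, 10.8]
2 x [0.746, 1.0, 0.001, 0, 0, np.float64(-0.0967)]
2 x [0.351, 1.0, 0.001, 0, 0, np.float64(-0.0)]
1 x [0.182, 0.52, 0.0, 0, 0, np.float64(-0.0)]
```

View pics/wrist13.png

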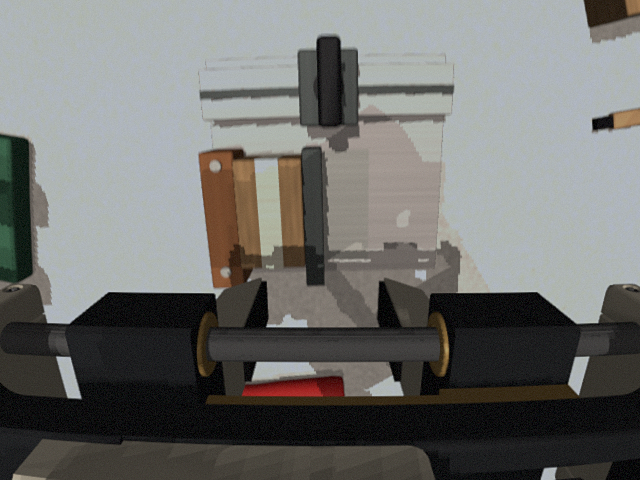

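The carton is held between end block (223,210) and stop (313,215), and the knob bar lies along the dock's x (tight). One carton is left.

Emit:
move_arm:
  motion:
    - [0.4,0.5,0,0,0,-0.05]
    - [0.746,1.0,0,0,0,-0.0967]
    - [0.746,1.0,0,0,0,-0.0967]
  fingers: 1

```text
time: 52.35
tool_pos: [0.5545, 0.2314, 0.1595]
tool_rot: [3.14, -0.001, 0.182]
contact_force: [-0.5, 0.3, -0.1]
opening: 0.0759
grip_force: 0.0
```

Emit:
move_arm:
  motion:
    - [0.18,0.5,0,0,0,0]
    - [0.35,1.0,0,0,0,0]

```text
time: 52.6
tool_pos: [0.6055, 0.1435, 0.1597]
tool_rot: [-3.141, -0.001, 0.186]
contact_force: [0.6, -0.5, 1.0]
opening: 0.0911
grip_force: 0.0
```

Emit:
move_arm:
  motion:
    - [0.18,0.52,0.2,0,0,0]
    - [0.18,0.52,0.3,0,0,0]
    - [0.18,0.52,0.3,0,0,0]
    - [0.18,0.52,0.3,0,0,0]

```text
time: 53.1
tool_pos: [0.6317, 0.0975, 0.1303]
tool_rot: [-3.141, -0.001, 0.188]
contact_force: [-0.1, -0.5, -0.0]
opening: 0.0918
grip_force: 0.0
```

```bash
python3 look.py wrist w14;python3 plan.py .663 .0972 .0125 10.9
```

```text
13 243 [0.5886 0.3183] 51 25 -3.4 0.055 0.0489
331 195 [0.6636 0.0969] 81 48 10.8 0.049 0.0457
t 53.15 pose [0.6318 0.0974 0.1305] yaw 10.76 F [-0.2  0.4 -0.4] op 0.0918 grip 0.0 q6 1.42
-> [0.663, 0.0972, 0.0125, 10.9]
2 x [0.26, 0.051, 1.0, 0, 0, np.float64(-0.0008)]
1 x [0.046, 0.01, 0.18, 0, 0, np.float64(-0.0)]
```

Emit:
move_arm:
  motion:
    - [0.31,0.06,0.1,0,0,0]
    - [0.31,0.06,0.5,0,0,0]
    - [0.31,0.06,0.9,0,0,0]
    - [0.31,0.06,1.0,0,0,0]
    - [0.31,0.06,1.0,0,0,0]

```text
time: 53.78
tool_pos: [0.6637, 0.0963, 0.0304]
tool_rot: [3.141, -0.001, 0.187]
contact_force: [0.4, -0.1, -0.2]
opening: 0.0917
grip_force: 0.0
```

Emit:
move_arm:
  motion:
    - [0,0,0.1,0,0,0]
    - [0,0,0.18,0,0,0]
    - [0,0,0.18,0,0,0]

```text
time: 54.15
tool_pos: [0.663, 0.0956, 0.0113]
tool_rot: [-3.142, 0.001, 0.186]
contact_force: [-1.7, 0.6, -0.4]
opening: 0.0917
grip_force: 0.0
```

Emit:
move_arm:
  motion:
    - [0,0,0,0,0,0]
    - [0,0,0,0,0,0]
    - [0,0,0,0,0,0]
    - [0,0,0,0,0,0]
    - [0,0,0,0,0,0]
  fingers: -1
  newtons: 30

```text
time: 54.78
tool_pos: [0.6635, 0.0957, 0.0118]
tool_rot: [3.142, -0.0, 0.186]
contact_force: [-0.3, 1.1, 0.6]
opening: 0.0479
grip_force: 30.0
```

Emit:
move_arm:
  motion:
    - [0,0,-0.2,0,0,0]
    - [0,0,-0.6,0,0,0]
    - [0,0,-1.0,0,0,0]
    - [0,0,-1.0,0,0,0]
    - [0,0,-1.0,0,0,0]

```text
time: 55.4
tool_pos: [0.6631, 0.0956, 0.1119]
tool_rot: [3.141, 0.0, 0.186]
contact_force: [-0.4, -0.1, -1.5]
opening: 0.0484
grip_force: 30.0
```

```bash
python3 plan.py .4852 -.2664 .13 4.3 .4852 -.2664 .019 4.3
```

```text
t 55.4 pose [0.6631 0.0956 0.1119] yaw 10.66 F [-0.4 -0.1 -1.5] op 0.0484 grip 30.0 q6 1.41
-> [0.4852, -0.2664, 0.13, 4.3]
3 x [-0.749, 1.0, -0.056, 0, 0, np.float64(0.0354)]
2 x [-0.588, 1.0, -0.052, 0, 0, np.float64(-0.0)]
2 x [-0.588, 1.0, -0.052, 0, 0, np.float64(-0.0)]
1 x [-0.236, 0.4, -0.021, 0, 0, np.float64(-0.0)]
-> [0.4852, -0.2664, 0.019, 4.3]
2 x [0.0, -0.0, 1.0, 0, 0, np.float64(-0.0)]
1 x [0.0, -0.0, 0.11, 0, 0, np.float64(-0.0)]
```

Emit:
move_arm:
  motion:
    - [-0.25,0.33,-0.1,0,0,0.01]
    - [-0.5,0.66,-0.18,0,0,0.02]
    - [-0.749,1.0,-0.18,0,0,0.035]

```text
time: 55.78
tool_pos: [0.6072, -0.0174, 0.1289]
tool_rot: [-3.141, 0.002, 0.075]
contact_force: [0.5, -0.7, -1.1]
opening: 0.0478
grip_force: 30.0
```

Emit:
move_arm:
  motion:
    - [-0.3,0.5,0,0,0,0]
    - [-0.588,1.0,0,0,0,0]

```text
time: 56.02
tool_pos: [0.5555, -0.1217, 0.1284]
tool_rot: [-3.141, 0.003, 0.077]
contact_force: [-0.2, -0.1, -0.4]
opening: 0.0479
grip_force: 30.0
```

Emit:
move_arm:
  motion:
    - [-0.3,0.5,0,0,0,0]
    - [-0.588,1.0,0,0,0,0]

```text
time: 56.28
tool_pos: [0.5045, -0.2259, 0.1285]
tool_rot: [-3.14, 0.002, 0.076]
contact_force: [-0.1, -0.3, -1.1]
opening: 0.0479
grip_force: 30.0
```

Emit:
move_arm:
  motion:
    - [-0.15,0.3,0,0,0,0]
    - [-0.236,0.4,0,0,0,0]
    - [-0.236,0.4,0,0,0,0]
    - [-0.236,0.4,0,0,0,0]

```text
time: 56.78
tool_pos: [0.4861, -0.2652, 0.1294]
tool_rot: [-3.141, 0.0, 0.077]
contact_force: [-0.4, 0.0, -1.1]
opening: 0.048
grip_force: 30.0
```

```bash
python3 plan.py .4852 -.2664 .019 4.3
```

```text
t 56.77 pose [ 0.4861 -0.2652  0.1294] yaw 4.43 F [-0.4  0.  -1.1] op 0.048 grip 30.0 q6 0.86
-> [0.4852, -0.2664, 0.019, 4.3]
2 x [-0.009, 0.01, 1.0, 0, 0, np.float64(0.0007)]
1 x [-0.001, 0.001, 0.104, 0, 0, np.float64(-0.0)]
```

Emit:
move_arm:
  motion:
    - [0,0,0.4,0,0,0]
    - [0,0,0.8,0,0,0]
    - [0,0,1.0,0,0,0]
    - [0,0,1.0,0,0,0]

```text
time: 57.28
tool_pos: [0.4854, -0.2646, 0.0283]
tool_rot: [-3.139, 0.003, 0.078]
contact_force: [1.1, 0.5, 0.0]
opening: 0.048
grip_force: 30.0
```

Emit:
move_arm:
  motion:
    - [0,0,0.05,0,0,0]
    - [0,0,0.11,0,0,0]
    - [0,0,0.11,0,0,0]

```text
time: 57.65
tool_pos: [0.4858, -0.2665, 0.0188]
tool_rot: [3.141, -0.0, 0.076]
contact_force: [-0.7, -0.3, -1.4]
opening: 0.0479
grip_force: 30.0
```

Emit:
move_arm:
  motion:
    - [0,0,0,0,0,0]
    - [0,0,0,0,0,0]
    - [0,0,0,0,0,0]
  fingers: 0.3

```text
time: 58.02
tool_pos: [0.4859, -0.2667, 0.019]
tool_rot: [3.141, -0.0, 0.076]
contact_force: [-0.6, -0.1, -0.2]
opening: 0.0595
grip_force: 0.0
```

Emit:
move_arm:
  motion:
    - [0,0,-0.3,0,0,0]
    - [0,0,-0.7,0,0,0]
    - [0,0,-1.0,0,0,0]

```text
time: 58.4
tool_pos: [0.486, -0.2668, 0.1204]
tool_rot: [3.141, -0.001, 0.076]
contact_force: [0.2, -0.3, 0.2]
opening: 0.0596
grip_force: 0.0
```

Emit:
move_arm:
  motion:
    - [-0.5,-0.4,-0.3,0,0,0]
    - [-1.0,-0.8,-0.5,0,0,0]
    - [-1.0,-0.8,-0.5,0,0,0]
    - [-1.0,-0.8,-0.5,0,0,0]

```text
time: 58.9
tool_pos: [0.3804, -0.1947, 0.1694]
tool_rot: [3.14, -0.002, 0.076]
contact_force: [0.5, -0.1, -0.2]
opening: 0.0598
grip_force: 0.0
```

```bash
python3 look.py top t15; python3 look.py side s15 >/dev/null; python3 plan.py
```

```text
355 453 [ 0.0501 -0.0137] 122 38 75.0 0.055 0.0462
257 309 [0.3485 0.1839] 81 48 -50.7 0.051 0.0453
472 240 [ 0.4847 -0.2661] 81 50 4.8 0.055 0.0511
521 234 [ 0.4924 -0.3668] 81 50 4.2 0.055 0.0513
162 238 [0.4995 0.3852] 105 91 -5.8 0.055 0.0486
497 231 [ 0.47   -0.3184] 233 152 -86.3 0.05 0.0436
195 196 [0.5862 0.3167] 51 23 -8.3 0.055 0.0486
171 63 [0.8823 0.3744] 89 24 -6.4 0.051 0.0454
185 63 [0.8828 0.3401] 90 42 -17.6 0.052 0.0454
192 79 [0.8386 0.3283] 213 105 -52.5 0.055 0.0467
161 46 [0.9225 0.3883] 185 90 -55.5 0.055 0.047
486 63 [ 0.8856 -0.3296] 152 99 88.4 0.055 0.0478
t 59.0 pose [ 0.3811 -0.1953  0.1686] yaw 4.35 F [-0.4  0.3  0.9] op 0.0595 grip 0.0 q6 0.84
```

View pics/t15.png

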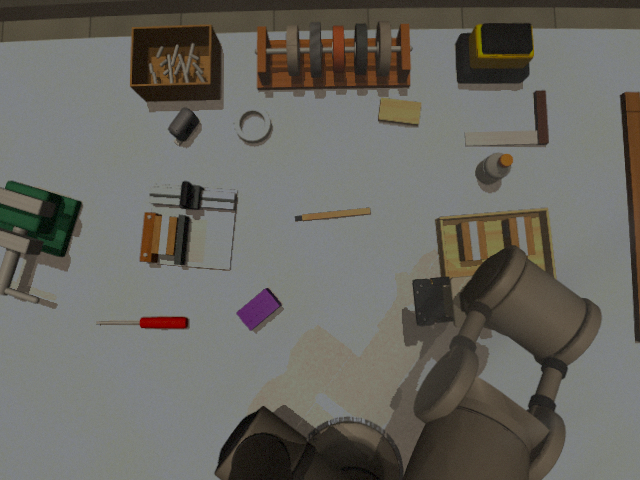

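View pics/s15.png

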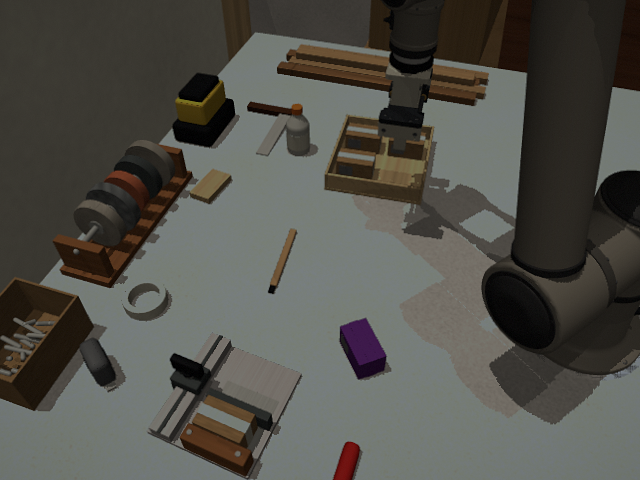

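Both views show the job done. The full carton is clamped (top view 168,238), the knob is tight, and the glue is untouched at (493,168). Two empties are visible in the crate; the third was measured there earlier, now hidden by the arm.

```bash
python3 -c "
from cell import robot
print(robot.hand_in())"
```

```text
the job is handed in; nothing more can be done
None
```

The job is handed in: the full carton is clamped snug in the screw station with the knob tight, the three empties are in the crate and the glue bottle was not touched; on the first approach the hanging carton caught the loose knob and dragged the stop forward, so I set it down, reopened the stop fully and placed it again.

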